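Tighten a four-post glue press with its bar

TASK

The glued leather between the two boards in the small four-post press has to be nipped up to dry. Take the steel bar from its wooden rest, push its round end right into a front hole of the collar and swing it clockwise (seen from above, to your left) across the front opening, then move it back to the next hole and go on, until the platen bears down on the boards and the push needed at the handle has grown to about twice what it took while the collar was running free; stop there, because much more than that would crush the work. Then draw the bar out and lay it back in its rest, and leave the other things on the bench where they are.

Things in the scene. Friction and masses are not known exactly. Their poses are not given: they have to be found in the camera images.
- press: Four-post screw press fixed to the bench. Origin: underside centre of its base (150 x 190 x 14 mm), z up; front = its own -x, to the robot. Four 18 mm steel columns at x = +-48, y = +-68 mm carry a grey H-shaped bridge, z = 127 to 139 mm: side beams over the columns (x to +-65, y from 51 to 85 mm) and a beam 50 mm wide across the middle; nuts reach 149, the screw end on the axis 168 mm.
- front_gap (a point): Middle of the front opening, 62 mm ahead (-x) of the press's axis, at the height of the collar's holes, axes as the press. Open above between the bridge's side beams; 17 mm below it lies a yoke plate (124 x 166 mm). Between the two front columns a seated bar can swing from 42 deg one side of the press's -x direction to 42 deg the other side.
- collar_hub (a point): Centre of the steel collar, a drum 80 mm across, 33 mm high, on the press's axis, 109.5 mm above the bench, z up. Six radial holes 11.6 mm wide and 26 mm deep (bottom 14 mm from the axis) lie at this height, 60 deg apart, one along this frame's x axis. At the start one of them lies in the front opening, 10 to 34 deg to the robot's right of the press's -x direction.
- collar (a joint): Collar angle, rad; grows clockwise seen from above (front bar swings to the robot's left), lowering the platen 10 mm a turn. Turning freely it drags 0.6 Nm (5 N at mid handle, 120 mm out), held still 0.2 less; stays where left. Once the platen bears: +0.7 Nm per 10 deg. Tight from 0.9 Nm (7.5 N); aim at 1.2 (10 N); over 1.7 (14 N) crushes. Comes up tight 55 to 115 deg from the start: two or three holes.
- platen: Aluminium platen (124 x 166 x 14 mm, guided on the columns) with the threaded screw, 20 mm thick, standing up from its middle through the collar. Origin: centre of its underside, which starts 1 to 3 mm above the upper pressing board.
- bar_grip (a point): Steel bar, 162 mm long, 0.2 kg: middle of its square handle (110 x 14 x 14 mm, from x = -55 to +55 mm). x runs along the bar towards its round end. It starts lying in the rest, this point 41 mm above the bench.
- bar_tip (a point): Rounded tip of the bar's round end (10 mm thick, 52 mm long), 107 mm from the middle of the handle. Fully home in a hole it is 14 mm from the collar's axis; the bar has a few degrees of play there.
- bar_rest: Wooden rest fixed to the bench: a board 150 x 64 x 12 mm with two cross blocks (20 x 60 mm, tops at z = 34 mm) at x = +-42 mm. On each block two dowels 8 mm thick, 28 mm apart in y, 20 mm high with round tops, keep the bar between them. Origin: centre of its underside, z up. The bar lies along x, its handle on both blocks; between the blocks there is free room for the fingers.
- glue_bottle: White glue bottle, 43 mm across, 112 mm tall, standing; origin: centre of its underside. Bystander.
- wax: Beeswax puck, 39 mm across, 13 mm high; origin: centre of its underside. Bystander.
- clip_a: Black spring clip, 24 x 19 x 28 mm; origin: centre of its underside. Bystander.
- clip_b: Black spring clip, 24 x 19 x 28 mm; origin: centre of its underside. Bystander.

How it is judged:
On the way, in this order (a step that is already met when the one before it is completed fails the run):
1. the bar's round end is pushed at least 14 mm into a hole of the collar (horizontal distance between bar_tip and collar_hub below 0.026 m and z of bar_tip in the frame of collar_hub between -0.006 and 0.006 m), for 0.1 s.
2. with the bar in a hole, the platen is brought to bear on the boards with more than 190 N (all of step 1 and contact force between platen and anything else above 190 N), for 0.1 s.
At the end, for the whole second after the job is handed in: The platen presses on the boards with more than 190 N (collar drag 0.9 Nm or more), and the bar lies released in its rest: handle on both blocks between the dowels, its middle within 22 mm of the rest's middle along it, 6 mm across it, in line within 7 deg either way round (contact force between platen and anything else above 190 N and x of bar_grip in the frame of bar_rest between -0.022 and 0.022 m and y of bar_grip in the frame of bar_rest between -0.006 and 0.006 m and z of bar_grip in the frame of bar_rest between 0.037 and 0.046 m and angle between the x axis of bar_grip and the x axis of bar_rest, either way round below 0.12 rad and horizontal distance between bar_tip and collar_hub above 0.06 m); the robot touches nothing.
It fails at once if the press is overtightened: the platen presses with more than 690 N (1.7 Nm at the collar) (contact force between platen and anything else above 690 N).
It fails at once if a bystander (glue bottle, wax, clip) is moved by more than 30 mm (distance of any of glue_bottle, wax, clip_a, clip_b from where it was at the start of the episode above 0.03 m).
It also fails if it takes over 72 s, if anything falls off the work surface, if the arm or the gripper's body presses on something with over 40 N, if the wrist force passes 120 N, or if a joint passes its speed limit or range.

ROBOT

A 6-joint arm with a two-finger parallel gripper is mounted at the origin on a cart in front of the work surface, level with it; the furniture and walls round the work are solid. World frame = base frame: x ahead of the robot, y to its left, z up, the work surface at z = 0. Lengths are in m, angles in rad, forces in N, time in s.
With the tool pointing down it reaches from about 0.425 to 1.125 m from the base axis. Payload 14.9 kg.
Tool frame: the origin (TCP) lies midway between the tips of the shut fingers; the grasp point (between the pads) lies 19 mm behind it; z points along the fingers, x is the direction in which the jaws open and shut, and the axes are right-handed (so a half turn about z gives the same grasp; the last joint's range is limited). The gripper opens to 91 mm and grips with 3 to 60 N. Pads are 32 mm wide; open, the fingers measure 118 mm over their backs; the gripper's body (76 mm by 178 mm) begins 60 mm behind the grasp point.
Start: joints at [1.259, 0.379, 1.734, -0, 1.028, -0.033], TCP at [0.193, 0.673, 0.214] pointing down, gripper open.
Joint ranges: [-2.77, 2.77], [-0.74, 2.19], [0, 2.66], [-1.06, 4.2], [0.31, 2.87], [-3.08, 3.08]. Speed limits (rad/s): [1.89, 1.89, 2.39, 3.14, 3.14, 3.14].

INTERFACE

Orientations are given as [roll, pitch, yaw] about the fixed x, y, z axes, in that order (R = Rz(yaw) Ry(pitch) Rx(roll)).
In Python, from bench import ctrl, grab_frame, camera_info, sign_off gives the robot as it stands.
- The arm moves only by the tool send_rows, never from a script. Its argument "moves" is a list of rows, each a list of 7 numbers: the opening, from 0 (shut) to 1 (fully open), then the shift along the tool's x, y, z in units of 50 cm (1.0 is 50 cm), then the turn, a rotation vector about the tool's x, y, z in units of 0.5 rad (1.0 is 0.5 rad). In form: [[fingers, dx, dy, dz, rx, ry, rz], ...]. A call has 1 to 20 rows; each row is the pose to reach, as a shift and turn from the pose measured when the call began, along the tool's axes at that moment; what a row does not reach only later rows make up. A row lasts 1/12 s, in which the tool goes at most 41.7 mm and 7.16 degrees, less where a joint would pass 70% of its speed; a pose out of reach is approached as far as the arm can. A call with a number of a shift or a turn outside -1 to 1 is refused whole. A call with a gripper value outside its range is refused whole. The fingers move at their own pace and stop on an object; "newtons" is the grip in N (left out, the last holds). Time passes only in rows, so rows that repeat a pose let the fingers close. It gives the time, the measured TCP pose, the force and the opening at its end, in the units of the state.
- ctrl.get_obs(): the state, without advancing time (a new reading comes with each control period).
- grab_frame(name): name is "side" or "top"; returns the picture (480x640x3 uint8, red, green, blue); there is no depth.
- camera_info(name): a dict with "intrinsics" (3x3 intrinsics, pixels), "world_to_cam" (4x4, takes a point from world to camera coordinates). Camera axes: x right, y down, z forward; pixel columns grow to the right and rows downward; lengths in m; the calibration is good to about 2 mm. A picture is of the moment at which its call begins. camera_info takes no time and is no camera call.
- sign_off(): hands the job in, once; it reports no verdict.
The state is a dict: "t": time; "joints": joint angles; "qvel": joint speeds; "joint_efforts": joint torques, N m; "ee_pos": TCP position; "orientation": TCP orientation; "contact_force": force on the tool from outside, world axes, zero at the start; "wrist_torque": the same for the moment, N m; "grip_width": finger opening in m.
Only numpy, scipy, OpenCV 4.12 (cv2) and the standard library are available. Lean on these libraries where they do the work, as an engineer would, in place of code of your own. Each camera call takes 0.05 s, during which the arm holds its last target.

## Working session

There is one attempt and no reset: what is moved stays moved. The work goes in short steps, Python scripts to look and compute and a tool call to move; the robot and the scene stay as the last step left them, time stands still between calls to the robot, and variables do not carry over. Pictures are saved under pics/ and viewed, and the job is handed in when it is done.

Besides the shell and the picture viewer there is one more tool, called after "Emit:" as name([rows], argument=value, ...), one row to a line, values as JSON. send_rows: Moves the arm, as the interface text tells. Its arguments: {"type":"object","properties":{"moves":{"type":"array"},"newtons":{"type":"number"}},"required":["moves"]}

```bash
mkdir -p pics; ls
python3 - <<'E'
from bench import ctrl, grab_frame, camera_info
import cv2,numpy as np
np.set_printoptions(precision=4,suppress=True)
for n in("side","top"):
    im=grab_frame(n); cv2.imwrite(f"pics/{n}0.png",im[:,:,::-1]); c=camera_info(n); print(n,np.array(c["intrinsics"]),np.array(c["world_to_cam"]))
print(ctrl.get_obs())
E
```

```text
pics
side [[438.2431   0.     313.0388]
 [  0.     438.2431 241.99  ]
 [  0.       0.       1.    ]] [[-0.8415 -0.54    0.0137  0.3491]
 [-0.293   0.4349 -0.8515  0.2803]
 [ 0.4538 -0.7206 -0.5242  0.5664]
 [ 0.      0.      0.      1.    ]]
top [[444.3825   0.     322.1487]
 [  0.     444.3825 237.9773]
 [  0.       0.       1.    ]] [[ 0.0291 -0.9992  0.0279 -0.1611]
 [-0.9851 -0.0334 -0.1687  0.538 ]
 [ 0.1695 -0.0226 -0.9853  0.9165]
 [ 0.      0.      0.      1.    ]]
{'t': 0.1, 'joints': array([ 1.2587,  0.3794,  1.7347, -0.    ,  1.0285, -0.0333]), 'qvel': array([ 0.0007, -0.002 , -0.0005, -0.0009, -0.002 ,  0.0006]), 'joint_efforts': array([ -0.0008, -76.5035, -43.5297,   0.0652,   0.0398,   0.    ]), 'ee_pos': array([0.1925, 0.6726, 0.2134]), 'orientation': array([-3.1416,  0.001 ,  1.292 ]), 'contact_force': array([-0.4055, -0.2709,  0.7066]), 'wrist_torque': array([-0.0004, -0.0346,  0.0177]), 'grip_width': 0.09089996130814972}
```

View pics/side0.png

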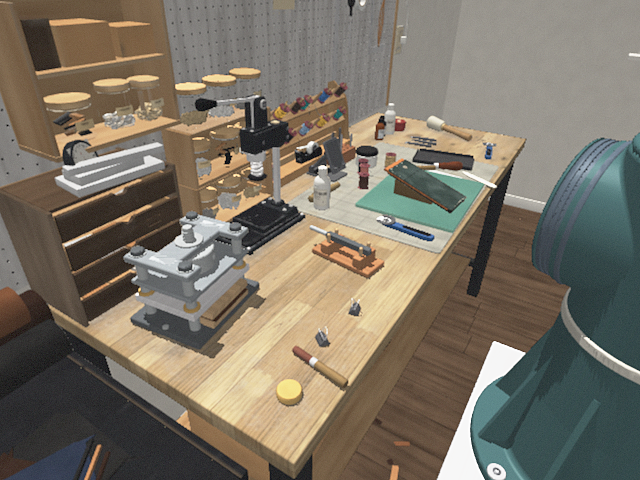

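View pics/top0.png

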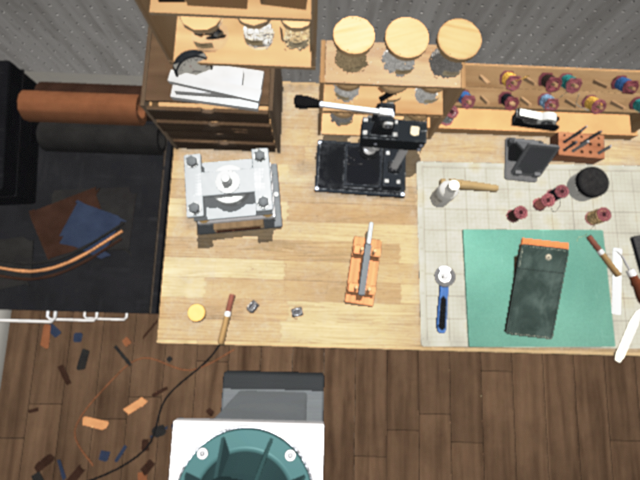

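The side view shows the press at about (190,280), the bar in its rest at (347,250), and the wax and clips in front. In the top view the press is at (232,188) and the rest at (363,270), with the bar's round end pointing up (away from the robot). I'll zoom in on both.

```bash
cat > h.py <<'E'
import numpy as np,cv2
from bench import ctrl, grab_frame, camera_info
np.set_printoptions(precision=4,suppress=True)
def cam(n):
    c=camera_info(n); return np.array(c["intrinsics"]),np.array(c["world_to_cam"])
def proj(n,p):
    K,T=cam(n); q=T[:3,:3]@np.asarray(p,float)+T[:3,3]; q=K@q; return q[:2]/q[2]
def ray(n,uv):
    K,T=cam(n); R=T[:3,:3]; o=-R.T@T[:3,3]; d=R.T@np.linalg.inv(K)@np.array([uv[0],uv[1],1.]); return o,d/np.linalg.norm(d)
def onz(n,uv,z):
    o,d=ray(n,uv); return o+d*(z-o[2])/d[2]
def crop(im,x0,y0,x1,y1,s,f):
    cv2.imwrite(f,cv2.resize(im[y0:y1,x0:x1,::-1],None,fx=s,fy=s,interpolation=cv2.INTER_CUBIC))
def tri(uvt,uvs):
    o1,d1=ray("top",uvt);o2,d2=ray("side",uvs)
    A=np.stack([d1,-d2],1);s=np.linalg.lstsq(A,o2-o1,rcond=None)[0]
    a=o1+d1*s[0];b=o2+d2*s[1];return (a+b)/2,np.linalg.norm(a-b)
E
python3 - <<'E'
from h import *
t=cv2.imread("pics/top0.png")[:,:,::-1];s=cv2.imread("pics/side0.png")[:,:,::-1]
crop(t,170,135,300,245,6,"pics/t_press.png")
crop(t,325,210,405,320,5,"pics/t_rest.png")
crop(s,120,200,270,350,4,"pics/s_press.png")
crop(s,300,215,400,285,6,"pics/s_rest.png")
E
```

```text
(no output)
```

View pics/t_press.png

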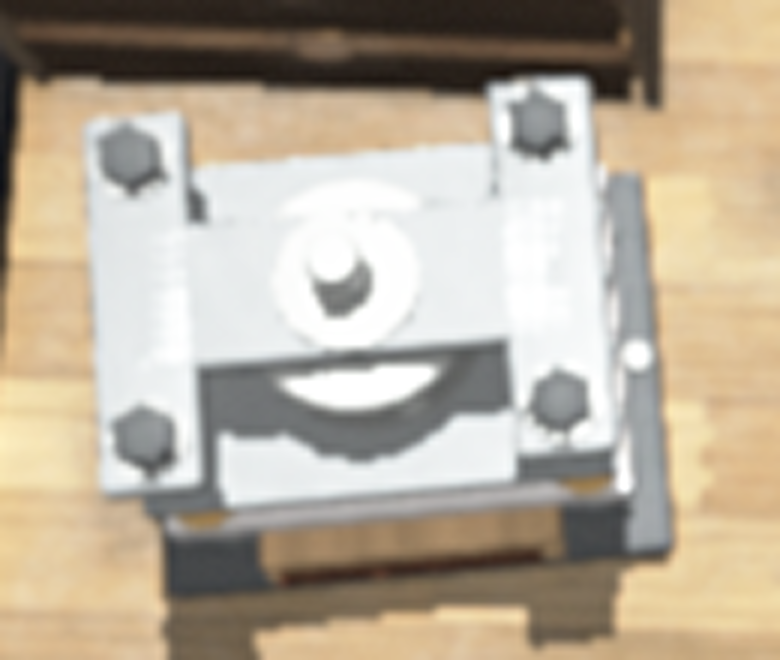

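View pics/t_rest.png

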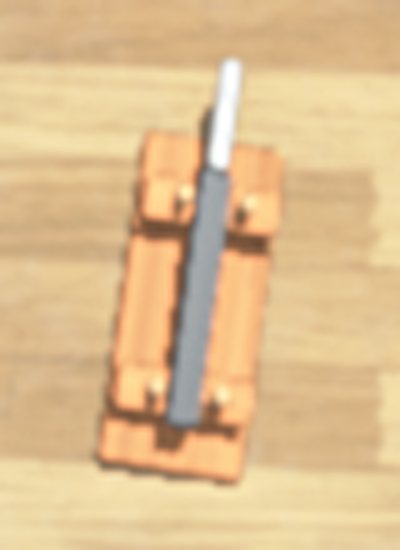

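View pics/s_press.png

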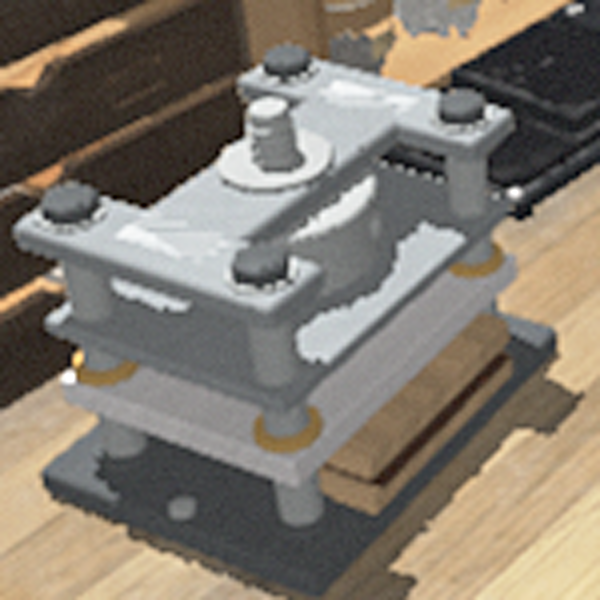

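View pics/s_rest.png

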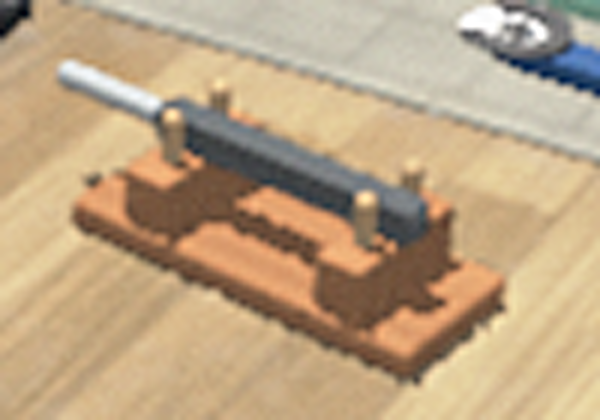

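Run:
```python
from h import *
s=cv2.imread("pics/side0.png")[:,:,::-1]
for n in("top","side"): print(n,ray(n,(320,240)))
# nuts, top: far-left, far-right, near-left, near-right
nt=[(130,155),(540,122),(143,433),(560,395)]
ns=[(70,200),None,(263,265),(463,105)]
P=[onz("top",(170+(u+.5)/6-.5,135+(v+.5)/6-.5),.147) for u,v in nt]
for p in P: print(p)
P=np.array(P); print("centre",P.mean(0), np.linalg.norm(P[0]-P[2]),np.linalg.norm(P[1]-P[3]),np.linalg.norm(P[0]-P[1]),np.linalg.norm(P[2]-P[3]))
fx=(P[0]+P[1]-P[2]-P[3])[:2]; fy=(P[0]+P[2]-P[1]-P[3])[:2]
print("yaw",np.degrees([np.arctan2(fx[1],fx[0]),np.arctan2(-fy[0],fy[1])]))
# side nuts: far-left(70,200)? near-left(263,265) near-right(463,105) far-right(288,58)
for u,v in [(70,198),(288,57),(263,263),(463,103)]: print("side",onz("side",(120+(u+.5)/4-.5,200+(v+.5)/4-.5),.147))
# bar: top crop: tip (232,60), handle front end mid (183,420), handle/round junction (215,170)
def tp(u,v): return (325+(u+.5)/5-.5,210+(v+.5)/5-.5)
for uv,z in [((232,60),.041),((215,170),.048),((184,419),.048)]: print("bar",onz("top",tp(*uv),z))
# rest corners of board top z=.012 : (145,130)?,(280,148),(242,485),(97,470)
C=[onz("top",tp(*uv),.012) for uv in [(143,132),(282,148),(243,483),(98,470)]]
C=np.array(C);print(C,C.mean(0))
# dowels tops z=.054
D=np.array([onz("top",tp(*uv),.053) for uv in [(186,190),(249,204),(156,383),(221,395)]]);print(D,D.mean(0))
h=np.array([P.mean(0)[0],P.mean(0)[1],.1095]);print(proj("side",h),proj("top",h))
c=s[225:290,170:235]; c=cv2.createCLAHE(4,(2,2)).apply(cv2.cvtColor(c,cv2.COLOR_RGB2GRAY))
cv2.imwrite("pics/s_collar.png",cv2.resize(c,None,fx=9,fy=9,interpolation=cv2.INTER_CUBIC))
```

```text
top (array([ 0.3794, -0.1223,  0.9982]), array([ 0.1649, -0.0179, -0.9862]))
side (array([0.1188, 0.4747, 0.5308]), array([ 0.4417, -0.731 , -0.5201]))
[0.6733 0.1228 0.147 ]
[ 0.69   -0.0118  0.147 ]
[0.5791 0.1112 0.147 ]
[ 0.5967 -0.0233  0.147 ]
centre [0.6348 0.0497 0.147 ] 0.09489312645796123 0.09403299246593226 0.13560986894948784 0.1355819260564407
yaw [7.0165 7.289 ]
side [0.6744 0.124  0.147 ]
side [ 0.6911 -0.0108  0.147 ]
side [0.5761 0.1134 0.147 ]
side [ 0.5956 -0.0232  0.147 ]
bar [ 0.5844 -0.251   0.041 ]
bar [ 0.5338 -0.2431  0.048 ]
bar [ 0.426  -0.2312  0.048 ]
[[ 0.5559 -0.2149  0.012 ]
 [ 0.5507 -0.278   0.012 ]
 [ 0.4005 -0.2617  0.012 ]
 [ 0.4043 -0.1977  0.012 ]] [ 0.4779 -0.2381  0.012 ]
[[ 0.5238 -0.2301  0.053 ]
 [ 0.5186 -0.2574  0.053 ]
 [ 0.4405 -0.2185  0.053 ]
 [ 0.4363 -0.2462  0.053 ]] [ 0.4798 -0.238   0.053 ]
[191.8794 255.0795] [230.2341 185.8072]
```

View pics/s_collar.png

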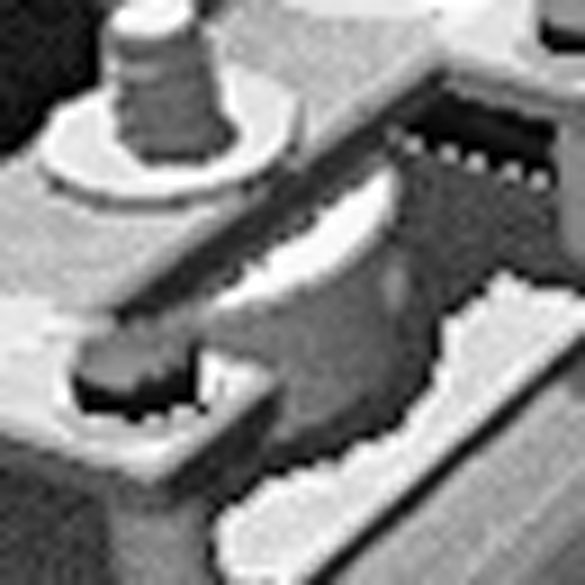

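Run:
```python
from h import *
h=np.array([.6346,.0502,.1095])
for th in (-20,-10,0,10,15,20,25,30,34,45):
    a=np.radians(187.1+th); p=h+.04*np.array([np.cos(a),np.sin(a),0])
    uv=proj("side",p); ut=proj("top",p); print(th,uv,(uv-[170,225])*9+4, [ (proj("side",p+[0,0,z])-[170,225])*9+4 for z in(-.0058,.0058)])
s=cv2.imread("pics/side0.png")[:,:,::-1]
crop(s,195,235,225,275,18,"pics/s_c2.png")
```

```text
-20 [204.4287 264.7755] [313.8584 361.9792] [array([317.451 , 387.4667]), array([310.2359, 336.2805])]
-10 [207.7759 263.0261] [343.9829 346.2347] [array([347.4306, 371.631 ]), array([340.5068, 320.6291])]
0 [210.5833 261.0581] [369.25   328.5226] [array([372.5715, 353.8167]), array([365.9013, 303.0216])]
10 [212.7719 258.9391] [388.9467 309.4518] [array([392.1644, 334.6359]), array([385.7029, 284.0632])]
15 [213.6158 257.8448] [396.5421 299.6035] [array([399.717 , 324.7307]), array([393.3415, 274.273 ])]
20 [214.2861 256.7391] [402.5753 289.6517] [array([405.7138, 314.7214]), array([399.4115, 264.3799])]
25 [214.7798 255.6305] [407.0181 279.6742] [array([410.1267, 304.6862]), array([403.8845, 254.4614])]
30 [215.095  254.5275] [409.8549 269.7474] [array([412.9403, 294.7019]), array([406.7449, 244.5933])]
34 [215.2184 253.6547] [410.966  261.8922] [array([414.0375, 286.8013]), array([407.87  , 236.7847])]
45 [214.9736 251.3331] [408.7627 240.998 ] [array([411.8177, 265.7858]), array([405.6834, 216.0143])]
```

View pics/s_c2.png

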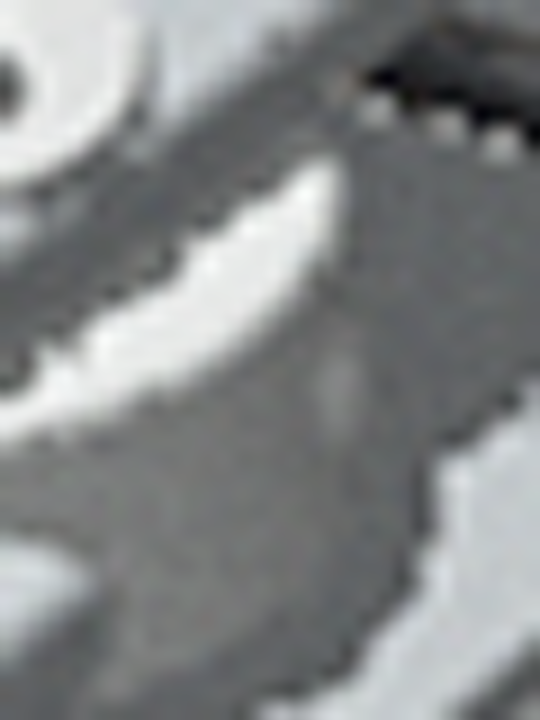

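The press axis is at about (0.6346, 0.050), with yaw 7.1°. The nut spacing of 94.5 × 135.6 mm agrees with the given 96 × 136. The rest and bar are at about (0.4795, −0.238), with yaw about −7°. A bright spot on the collar at side pixel (213, 256) is probably the hole, about 22° to the right.

Next is a planning helper, then I'll move over the bar.

```bash
cat >> h.py <<'E'
from scipy.spatial.transform import Rotation as Ro
def RT(): 
    o=ctrl.get_obs(); return o,np.array(o["ee_pos"]),Ro.from_euler("xyz",o["orientation"])
def rel(p,yawdeg,P=None,R=None):
    if P is None: _,P,R=RT()
    T=Ro.from_euler("xyz",[np.pi,0,np.radians(yawdeg)])
    d=R.inv().apply(np.asarray(p)-P)/.5; r=(R.inv()*T).as_rotvec()/.5
    return np.round(np.r_[d,r],4)
HUB=np.array([.6346,.0502,.1095]); PY=187.1
def bar_tcp(th,r,z=.1095,gr=0.0):
    """TCP so that the bar's middle-of-handle is r from axis along angle th (right +); grip at gr from the middle along bar"""
    a=np.radians(PY+th); d=np.array([np.cos(a),np.sin(a),0])
    p=HUB+d*(r-gr); p[2]=z-.019; return p,PY+th-180+90
E
python3 - <<'E'
from h import *
print(rel([.50,.25,.26],83))
_,P,R=RT()
E
```

```text
[-0.6435  0.8238 -0.0926 -0.0002  0.002  -0.3132]
```

Emit:
send_rows([
  [1,-0.6435,0.8238,-0.0926,0,0,-0.3132],
  [1,-0.6435,0.8238,-0.0926,0,0,-0.3132],
  [1,-0.6435,0.8238,-0.0926,0,0,-0.3132],
  [1,-0.6435,0.8238,-0.0926,0,0,-0.3132],
  [1,-0.6435,0.8238,-0.0926,0,0,-0.3132],
  [1,-0.6435,0.8238,-0.0926,0,0,-0.3132],
  [1,-0.6435,0.8238,-0.0926,0,0,-0.3132],
  [1,-0.6435,0.8238,-0.0926,0,0,-0.3132],
  [1,-0.6435,0.8238,-0.0926,0,0,-0.3132],
  [1,-0.6435,0.8238,-0.0926,0,0,-0.3132],
  [1,-0.6435,0.8238,-0.0926,0,0,-0.3132],
  [1,-0.6435,0.8238,-0.0926,0,0,-0.3132],
  [1,-0.6435,0.8238,-0.0926,0,0,-0.3132],
])

```text
t: 1.18
ee_pos: [0.5016, 0.2471, 0.2603]
orientation: [3.141, 0.001, 1.447]
contact_force: [-0.0, 0.8, -0.5]
grip_width: 0.0913
```

Run:
```python
from h import *
print(RT()[0]); print(rel([.4797,-.2375,.14],83))
```

```text
{'t': 1.1833, 'joints': array([ 0.4166,  0.1017,  1.9911, -0.0012,  1.0491, -1.0301]), 'qvel': array([-0.4883,  0.0485, -0.1005,  0.006 ,  0.0541, -0.4745]), 'joint_efforts': array([  4.3221, -54.2476, -42.4579,  -0.0818,   0.0931,   0.4096]), 'ee_pos': array([0.5016, 0.2471, 0.2603]), 'orientation': array([3.1413, 0.0011, 1.4473]), 'contact_force': array([-0.0299,  0.791 , -0.4595]), 'wrist_torque': array([ 0.0828,  0.0174, -0.0423]), 'grip_width': 0.09127549000674114}
[-0.967   0.0759  0.2417  0.0006  0.0022 -0.0027]
```

Emit:
send_rows([
  [1,-0.967,0.0759,0.15,0,0,-0.0027],
  [1,-0.967,0.0759,0.15,0,0,-0.0027],
  [1,-0.967,0.0759,0.15,0,0,-0.0027],
  [1,-0.967,0.0759,0.15,0,0,-0.0027],
  [1,-0.967,0.0759,0.15,0,0,-0.0027],
  [1,-0.967,0.0759,0.2417,0,0,-0.0027],
  [1,-0.967,0.0759,0.2417,0,0,-0.0027],
  [1,-0.967,0.0759,0.2417,0,0,-0.0027],
  [1,-0.967,0.0759,0.2417,0,0,-0.0027],
  [1,-0.967,0.0759,0.2417,0,0,-0.0027],
  [1,-0.967,0.0759,0.2417,0,0,-0.0027],
  [1,-0.967,0.0759,0.2417,0,0,-0.0027],
  [1,-0.967,0.0759,0.2417,0,0,-0.0027],
  [1,-0.967,0.0759,0.2417,0,0,-0.0027],
  [1,-0.967,0.0759,0.2417,0,0,-0.0027],
])

```text
t: 2.43
ee_pos: [0.4794, -0.2373, 0.1398]
orientation: [-3.141, 0.001, 1.448]
contact_force: [0.7, 1.0, -0.9]
grip_width: 0.0913
```

Run:
```python
from h import *
print(RT()[0]); print(rel([.4797,-.2375,.023],83))
im=grab_frame("side");crop(im,250,150,450,300,4,"pics/s1.png")
```

```text
{'t': 2.4333, 'joints': array([-0.5028,  0.2292,  2.1014, -0.0011,  0.8111, -1.9498]), 'qvel': array([ 0.0279, -0.017 ,  0.0068,  0.0003,  0.    ,  0.0017]), 'joint_efforts': array([ -2.5559, -54.2768, -36.2597,  -0.1035,  -0.0094,  -0.1116]), 'ee_pos': array([ 0.4794, -0.2373,  0.1398]), 'orientation': array([-3.1412,  0.0007,  1.4477]), 'contact_force': array([ 0.7239,  1.0279, -0.8853]), 'wrist_torque': array([0.0529, 0.0603, 0.0258]), 'grip_width': 0.09128816313711816}
[-0.0002  0.0008  0.2335 -0.0008  0.0014 -0.0018]
```

View pics/s1.png

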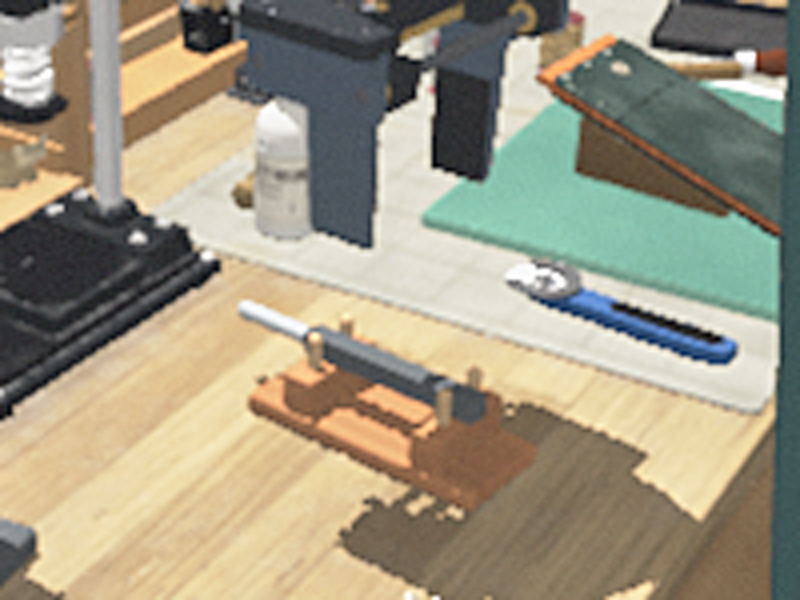

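The fingers hang squarely above the bar. I'll go straight down and close.

Emit:
send_rows([
  [1,0,0,0.08,0,0,0],
  [1,0,0,0.15,0,0,0],
  [1,0,0,0.2,0,0,0],
  [1,0,0,0.2335,0,0,0],
  [1,0,0,0.2335,0,0,0],
  [1,0,0,0.2335,0,0,0],
])

```text
t: 2.98
ee_pos: [0.4797, -0.2357, 0.0236]
orientation: [-3.141, 0.001, 1.45]
contact_force: [0.5, 0.3, -0.3]
grip_width: 0.091
```

Emit:
send_rows([
  [0,0,0,0,0,0,0],
  [0,0,0,0,0,0,0],
  [0,0,0,0,0,0,0],
  [0,0,0,0,0,0,0],
  [0,0,0,0,0,0,0],
  [0,0,0,0,0,0,0],
  [0,0,0,0,0,0,0],
  [0,0,0,0,0,0,0],
], newtons=50)

```text
t: 3.65
ee_pos: [0.4797, -0.2357, 0.0236]
orientation: [-3.141, 0.0, 1.45]
contact_force: [0.3, 0.8, -0.4]
grip_width: 0.041
```

Run:
```python
from h import *
o=RT()[0];print(o)
im=grab_frame("top");crop(im,325,210,425,320,5,"pics/t2.png")
im=grab_frame("side");crop(im,280,190,400,290,6,"pics/s2.png")
```

```text
{'t': 3.65, 'joints': array([-0.5   ,  0.4363,  2.1157, -0.0014,  0.5902, -1.9491]), 'qvel': array([-0.0007,  0.0007, -0.0002, -0.0011, -0.0018, -0.0003]), 'joint_efforts': array([  0.0164, -64.1461, -26.4172,  -0.0356,   0.0616,   0.0005]), 'ee_pos': array([ 0.4797, -0.2357,  0.0236]), 'orientation': array([-3.1407,  0.0005,  1.4502]), 'contact_force': array([ 0.2558,  0.8049, -0.4462]), 'wrist_torque': array([ 0.0478, -0.0068,  0.0315]), 'grip_width': 0.04103379631756246}
```

View pics/s2.png

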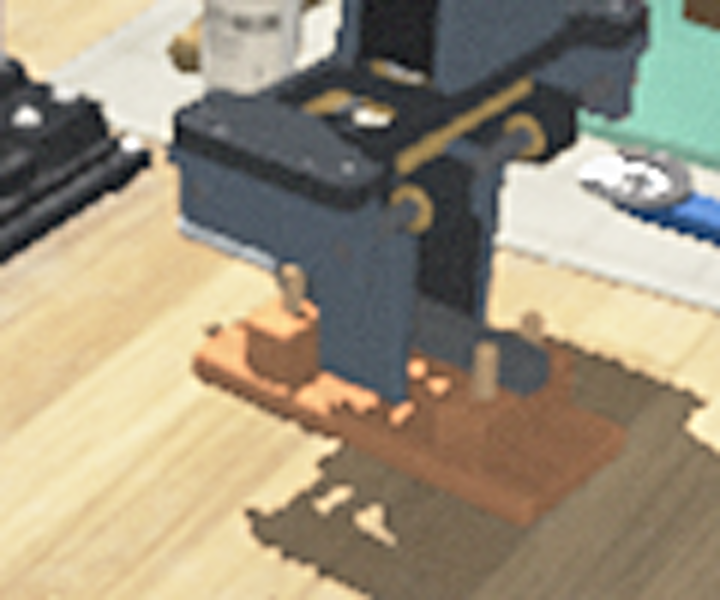

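The fingers are still closing (41 mm) around the handle, so I'll keep closing.

Emit:
send_rows([
  [0,0,0,0,0,0,0],
  [0,0,0,0,0,0,0],
  [0,0,0,0,0,0,0],
  [0,0,0,0,0,0,0],
  [0,0,0,0,0,0,0],
  [0,0,0,0,0,0,0],
  [0,0,0,0,0,0,0],
  [0,0,0,0,0,0,0],
])

```text
t: 4.42
ee_pos: [0.4797, -0.2357, 0.0235]
orientation: [-3.141, 0.0, 1.45]
contact_force: [0.4, 1.0, -1.4]
grip_width: 0.0138
```

Run:
```python
from h import *
o=RT()[0];print(o)
```

```text
{'t': 4.4167, 'joints': array([-0.4999,  0.4365,  2.1157, -0.0014,  0.5902, -1.9491]), 'qvel': array([-0.0002,  0.0024, -0.0007, -0.0011, -0.0001,  0.0013]), 'joint_efforts': array([  0.1157, -64.4463, -26.4262,  -0.0121,   0.1469,  -0.0049]), 'ee_pos': array([ 0.4797, -0.2357,  0.0235]), 'orientation': array([-3.1406,  0.0005,  1.4503]), 'contact_force': array([ 0.3841,  1.0056, -1.4277]), 'wrist_torque': array([-0.0342, -0.0049, -0.013 ]), 'grip_width': 0.013792514770226855}
```

Gripped at 13.8 mm. I'll lift, then turn and travel to the front of the press.

Emit:
send_rows([
  [0,0,0,-0.03,0,0,0],
  [0,0,0,-0.08,0,0,0],
  [0,0,0,-0.14,0,0,0],
  [0,0,0,-0.2,0,0,0],
  [0,0,0,-0.24,0,0,0],
  [0,0,0,-0.24,0,0,0],
])

```text
t: 4.92
ee_pos: [0.4817, -0.2366, 0.1474]
orientation: [3.137, 0.002, 1.45]
contact_force: [-0.0, -0.8, -1.1]
grip_width: 0.0136
```

Run:
```python
from h import *
o=RT()[0];print(o)
p,y=bar_tcp(22,.19); print(p,y,rel([p[0],p[1],.15],100))
im=grab_frame("side");crop(im,250,150,410,270,5,"pics/s3.png")
im=grab_frame("top");crop(im,325,190,425,300,5,"pics/t3.png")
```

```text
{'t': 4.9167, 'joints': array([-0.4997,  0.2175,  2.098 , -0.001 ,  0.8212, -1.9493]), 'qvel': array([-0.0003,  0.0616,  0.0317, -0.0026, -0.0732, -0.0002]), 'joint_efforts': array([  0.0684, -57.7333, -34.3702,  -0.0418,   1.1663,   0.0032]), 'ee_pos': array([ 0.4817, -0.2366,  0.1474]), 'orientation': array([3.1373, 0.0025, 1.4503]), 'contact_force': array([-0.0402, -0.8171, -1.0982]), 'wrist_torque': array([-0.0038, -0.0276, -0.0232]), 'grip_width': 0.013597608103511818}
[ 0.4686 -0.0422  0.0905] 119.1 [ 0.3828 -0.0727 -0.0064  0.0077  0.0062 -0.5901]
```

View pics/s3.png

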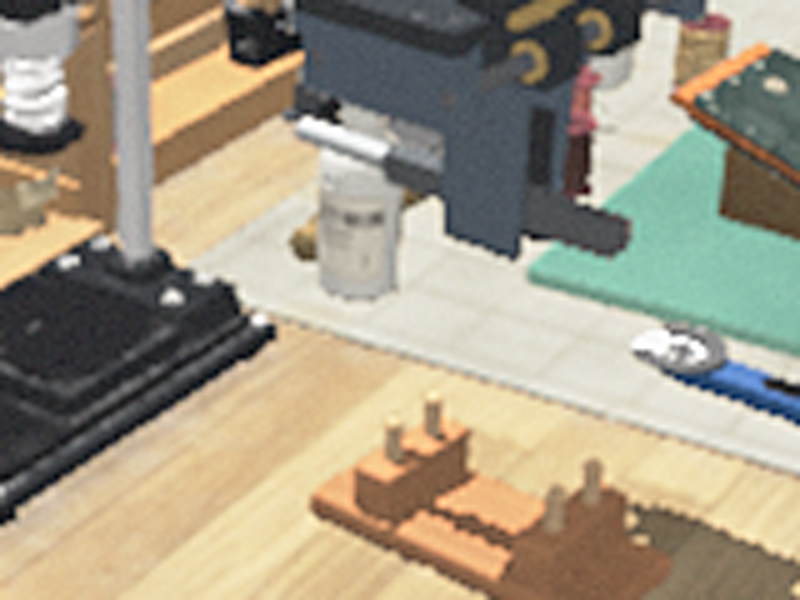

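View pics/t3.png

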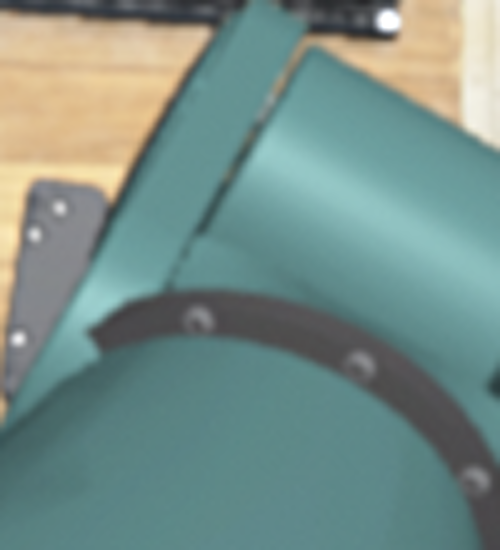

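The bar is held firmly, with its tip at side pixel about (310, 175). The rest is clear and empty.

Emit:
send_rows([
  [0,0.3828,-0.0727,-0.01,0.0077,0.0062,-0.5901],
  [0,0.3828,-0.0727,-0.01,0.0077,0.0062,-0.5901],
  [0,0.3828,-0.0727,-0.01,0.0077,0.0062,-0.5901],
  [0,0.3828,-0.0727,-0.01,0.0077,0.0062,-0.5901],
  [0,0.3828,-0.0727,-0.01,0.0077,0.0062,-0.5901],
  [0,0.3828,-0.0727,-0.01,0.0077,0.0062,-0.5901],
  [0,0.3828,-0.0727,-0.01,0.0077,0.0062,-0.5901],
  [0,0.3828,-0.0727,-0.01,0.0077,0.0062,-0.5901],
])

```text
t: 5.68
ee_pos: [0.4663, -0.0414, 0.1474]
orientation: [-3.136, -0.003, 1.746]
contact_force: [-0.4, 0.0, -1.3]
grip_width: 0.0137
```

Run:
```python
from h import *
o=RT()[0];print(o['ee_pos'],o['orientation'])
p,y=bar_tcp(22,.175); p[2]=.092;print(p,y,rel(p,y))
a=np.radians(-6.9);tip=np.array([.4817+.107*np.cos(a),-.2366+.107*np.sin(a),.165]);print(proj("side",tip))
```

```text
[ 0.4663 -0.0414  0.1474] [-3.1364 -0.0033  1.7458]
[ 0.4817 -0.0349  0.092 ] 119.1 [ 0.0071  0.0332  0.1107 -0.0092 -0.0082 -0.6657]
[308.9193 175.338 ]
```

Emit:
send_rows([
  [0,0.0071,0.0332,0.05,-0.0092,-0.0082,-0.6657],
  [0,0.0071,0.0332,0.1107,-0.0092,-0.0082,-0.6657],
  [0,0.0071,0.0332,0.1107,-0.0092,-0.0082,-0.6657],
  [0,0.0071,0.0332,0.1107,-0.0092,-0.0082,-0.6657],
  [0,0.0071,0.0332,0.1107,-0.0092,-0.0082,-0.6657],
  [0,0.0071,0.0332,0.1107,-0.0092,-0.0082,-0.6657],
  [0,0.0071,0.0332,0.1107,-0.0092,-0.0082,-0.6657],
])

```text
t: 6.27
ee_pos: [0.4822, -0.0354, 0.0927]
orientation: [3.141, 0.001, 2.076]
contact_force: [-1.0, 0.4, -2.2]
grip_width: 0.0137
```

Run:
```python
from h import *
o=RT()[0];print(o['ee_pos'],o['orientation'],o['contact_force'],o['wrist_torque'])
im=grab_frame("side");crop(im,140,200,300,320,5,"pics/s4.png")
im=grab_frame("top");crop(im,170,150,330,270,5,"pics/t4.png")
a=np.array(o['ee_pos'])+[0,0,.0175]; y=o['orientation'][2]-np.pi/2
d=np.array([np.cos(y),np.sin(y),0]); print(d)
for r in(.055,.107): 
  for n in("side","top"): print(r,n,proj(n,a+d*r))
```

```text
[ 0.4822 -0.0354  0.0927] [3.1406 0.0008 2.0759] [-1.0001  0.3962 -2.173 ] [0.0166 0.0308 0.0256]
[0.8751 0.4839 0.    ]
0.055 side [260.2846 257.8374]
0.055 top [255.9259 236.6442]
0.107 side [230.4716 256.4034]
0.107 top [244.7563 214.2331]
```

View pics/s4.png

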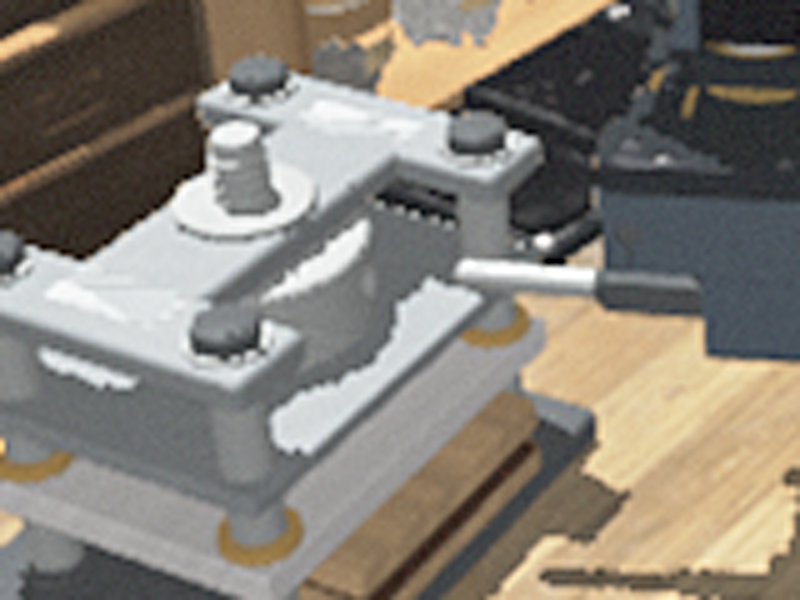

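View pics/t4.png

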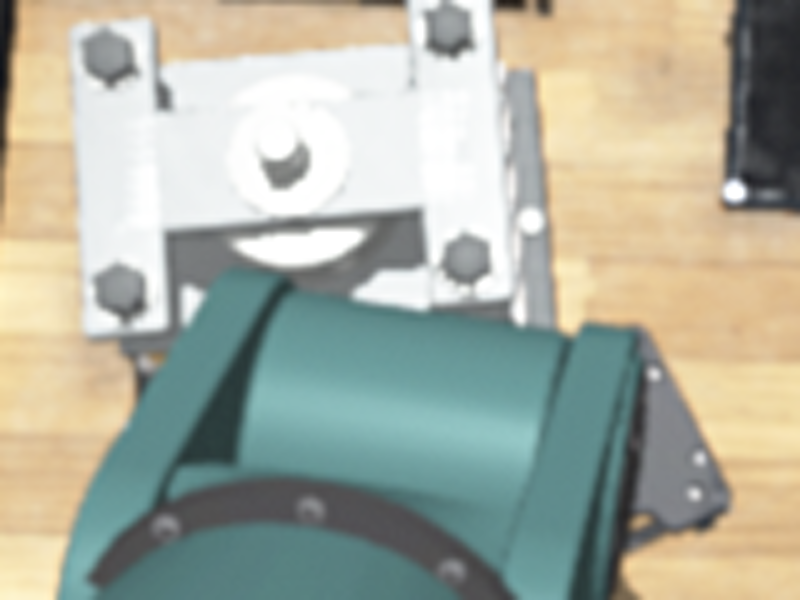

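The tip sits at side pixel about (231.5, 254), roughly 2 px above the prediction. I'll check the side calibration bias against known points.

Run:
```python
from h import *
R=lambda d:np.array([[np.cos(d),-np.sin(d)],[np.sin(d),np.cos(d)]])
for (x,y),(u,v) in zip([(-48,68),(-48,-68),(48,68),(48,-68)],[(263,263),(463,103),(70,198),(288,57)]):
    p=np.r_[HUB[:2]+R(np.radians(7.1))@[x/1000,y/1000],.147]
    m=np.array((120+(u+.5)/4-.5,200+(v+.5)/4-.5)); print("nut side",proj("side",p),m,m-proj("side",p))
m=np.array([300+65.5/6-.5,215+71.5/6-.5]);print("tip rest",m-proj("side",[.5844,-.251,.041]))
p=[.5844,-.251,.041]
# dense: edges of bar in current image
im=cv2.imread("pics/s4.png"); g=cv2.cvtColor(im,cv2.COLOR_BGR2GRAY)
for u in(470,500,530,560,590): 
    c=g[240:320,u].astype(int); print(u,[ (240+i,c[i]) for i in range(0,80,5)])
```

```text
nut side [185.0178 264.3473] [185.375 265.375] [0.3572 1.0277]
nut side [235.4707 225.4107] [235.375 225.375] [-0.0957 -0.0357]
nut side [137.5732 249.1281] [137.125 249.125] [-0.4482 -0.0031]
nut side [192.0037 213.8249] [191.625 213.875] [-0.3787  0.0501]
tip rest [ 0.3019 -0.1099]
470 [(240, np.int64(134)), (245, np.int64(133)), (250, np.int64(125)), (255, np.int64(132)), (260, np.int64(219)), (265, np.int64(255)), (270, np.int64(237)), (275, np.int64(195)), (280, np.int64(147)), (285, np.int64(110)), (290, np.int64(152)), (295, np.int64(218)), (300, np.int64(232)), (305, np.int64(217)), (310, np.int64(168)), (315, np.int64(112))]
500 [(240, np.int64(127)), (245, np.int64(127)), (250, np.int64(128)), (255, np.int64(108)), (260, np.int64(174)), (265, np.int64(249)), (270, np.int64(255)), (275, np.int64(221)), (280, np.int64(167)), (285, np.int64(137)), (290, np.int64(116)), (295, np.int64(104)), (300, np.int64(116)), (305, np.int64(135)), (310, np.int64(141)), (315, np.int64(136))]
530 [(240, np.int64(93)), (245, np.int64(81)), (250, np.int64(98)), (255, np.int64(100)), (260, np.in
[... 259 characters left out ...]
240, np.int64(88)), (245, np.int64(59)), (250, np.int64(47)), (255, np.int64(28)), (260, np.int64(0)), (265, np.int64(112)), (270, np.int64(250)), (275, np.int64(255)), (280, np.int64(221)), (285, np.int64(165)), (290, np.int64(129)), (295, np.int64(143)), (300, np.int64(183)), (305, np.int64(193)), (310, np.int64(195)), (315, np.int64(196))]
590 [(240, np.int64(49)), (245, np.int64(145)), (250, np.int64(197)), (255, np.int64(188)), (260, np.int64(171)), (265, np.int64(187)), (270, np.int64(241)), (275, np.int64(255)), (280, np.int64(232)), (285, np.int64(187)), (290, np.int64(137)), (295, np.int64(130)), (300, np.int64(165)), (305, np.int64(179)), (310, np.int64(181)), (315, np.int64(191))]
```

Run:
```python
from h import *
o=RT()[0];P=o['ee_pos'];Rm=Ro.from_euler("xyz",o["orientation"]).as_matrix()
tx,ty=Rm[:,0],Rm[:,1]
for w in(.016,.011): print("fingertip corner",w,proj("side",P+.0204*tx+w*ty)," meas ~280.9 270.6")
b=P+[0,0,.0175]
for l in(.054,.035): 
  for s,z in((1,-.007),(1,.007),(-1,.007)):
    q=proj("side",b+l*ty+s*.007*tx+[0,0,z]); print(l,s,z,q,(q-[140,200]+.5)*5-.5)
im=grab_frame("side");crop(im,220,235,300,285,10,"pics/s5.png")
print(ty)
```

```text
fingertip corner 0.016 [281.5043 274.2503]  meas ~280.9 270.6
fingertip corner 0.011 [284.4286 274.3961]  meas ~280.9 270.6
0.054 1 -0.007 [260.3434 263.6202] [603.7172 320.101 ]
0.054 1 0.007 [259.9379 256.8277] [601.6895 286.1384]
0.054 -1 0.007 [261.2913 252.3591] [608.4564 263.7953]
0.035 1 -0.007 [271.3271 264.1565] [658.6356 322.7826]
0.035 1 0.007 [271.0293 257.3612] [657.1466 288.8059]
0.035 -1 0.007 [272.2099 252.8789] [663.0495 266.3945]
[0.8745 0.485  0.001 ]
```

View pics/s5.png

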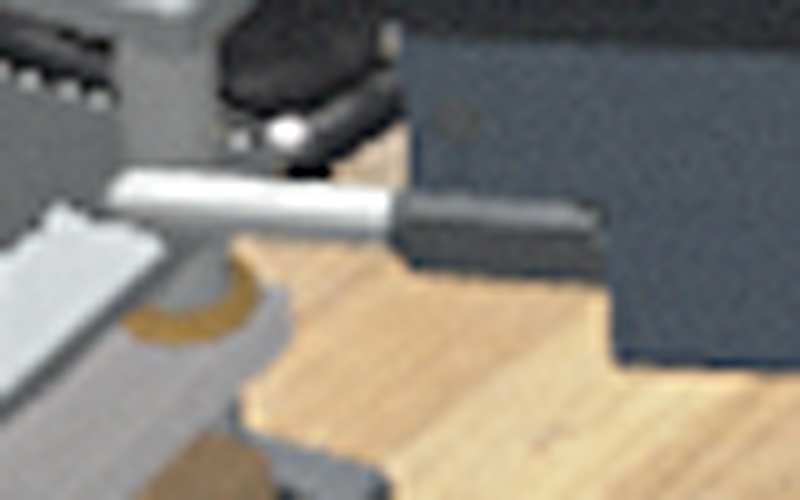

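The handle matches the prediction, but the round end appears about 2 px (2–4 mm) high. I'll move the tip to just in front of the collar and compare it directly with the hole spot.

Emit:
send_rows([
  [0,0,0.02,0,0,0,0],
  [0,0,0.036,0,0,0,0],
  [0,0,0.036,0,0,0,0],
  [0,0,0.036,0,0,0,0],
])

```text
t: 6.75
ee_pos: [0.4984, -0.026, 0.0926]
orientation: [3.141, 0.001, 2.078]
contact_force: [-0.1, 0.5, -1.8]
grip_width: 0.0136
```

Run:
```python
from h import *
o=RT()[0];P=o['ee_pos'];print(P,o['orientation'],o['contact_force'],o['wrist_torque'])
ty=Ro.from_euler("xyz",o["orientation"]).as_matrix()[:,1]
print("tip",proj("side",P+[0,0,.0175]+.107*ty),proj("side",P+[0,0,.0175]+.055*ty))
im=grab_frame("side");crop(im,190,230,270,280,10,"pics/s6.png")
```

```text
[ 0.4984 -0.026   0.0926] [3.1405 0.0008 2.0782] [-0.1248  0.4962 -1.8258] [0.     0.0841 0.0051]
tip [219.6997 256.0802] [249.4794 257.5009]
```

View pics/s6.png

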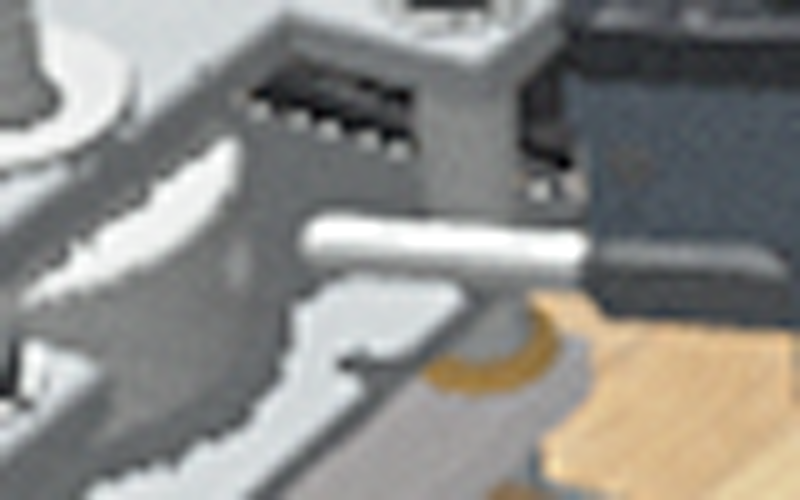

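Run:
```python
from h import *
def c(p): return (proj("side",p)-[190,230]+.5)*10-.5
for z in(.126,.093):
  for th in(-40,-20,0,20,30,40,60): 
    a=np.radians(PY+th); print(z,th,c([HUB[0]+.04*np.cos(a),HUB[1]+.04*np.sin(a),z]))
im=cv2.imread("pics/s6.png")
R=lambda d:np.array([[np.cos(d),-np.sin(d)],[np.sin(d),np.cos(d)]])
def pr(x,y,z): return np.r_[HUB[:2]+R(np.radians(7.1))@[x,y],z]
print("beam corner low/up right inside front", c(pr(-.065,-.051,.139)),c(pr(-.065,-.051,.127)),c(pr(-.065,-.085,.139)))
print("inner corner",c(pr(-.025,-.051,.139)),c(pr(-.025,.051,.139)))
print("yoke front-right corner top", c(pr(-.062,-.083,.0925)),"col bottom at yoke",c(pr(-.048,-.068,.0925)))
```

```text
0.126 -40 [ 57.3242 295.9591]
0.126 -20 [137.2486 270.3972]
0.126 0 [199.6678 233.8611]
0.126 20 [237.2861 191.4107]
0.126 30 [245.5464 169.6743]
0.126 40 [246.5859 148.4804]
0.126 60 [227.7277 110.1002]
0.093 -40 [ 82.2143 458.6583]
0.093 -20 [160.0577 432.2124]
0.093 0 [220.7544 394.4393]
0.093 20 [257.2095 350.5543]
0.093 30 [265.1316 328.0814]
0.093 40 [266.0008 306.168 ]
0.093 60 [247.292  266.4847]
beam corner low/up right inside front [489.2245  63.5205] [494.3945 122.3599] [595.7711 -22.9704]
inner corner [299.3131  11.0955] [-83.222  298.3122]
yoke front-right corner top [591.8818 196.4396] col bottom at yoke [482.6634 217.1633]
```

Press features here sit about 1.3 px left of the prediction and the bar about 2 px high, which is within the calibration bounds. I'll probe gently and go by force.

Emit:
send_rows([
  [0,0,0.008,0,0,0,0],
  [0,0,0.014,0,0,0,0],
  [0,0,0.02,0,0,0,0],
  [0,0,0.024,0,0,0,0],
  [0,0,0.024,0,0,0,0],
])

```text
t: 7.22
ee_pos: [0.5085, -0.0201, 0.0924]
orientation: [3.141, 0.0, 2.078]
contact_force: [-0.1, -0.4, -2.3]
grip_width: 0.0137
```

```bash
cat >> h.py <<'E'
def st():
    o,P,R=RT(); ty=R.as_matrix()[:,1]; tip=P+[0,0,.0175]+.107*ty; d=tip-HUB
    F=np.array(o['contact_force']); tau=np.array(o['wrist_torque'])
    r=P-HUB; Mz=r[0]*F[1]-r[1]*F[0]+tau[2]
    print("t",o['t'],"P",P,"eul",np.array(o['orientation']),"gw",round(o['grip_width'],4)); print(" tip r %.4f th %.1f dz %.4f | bar dir th %.1f griptheta %.2f gripr %.4f"%(np.hypot(d[0],d[1]),(np.degrees(np.arctan2(d[1],d[0]))-PY)%360,d[2],(np.degrees(o['orientation'][2])-90+180-PY)%360,(np.degrees(np.arctan2(r[1],r[0]))-PY+180)%360-180,np.hypot(r[0],r[1])))
    print(" F",F,"tool F",R.inv().apply(F),"tau",tau,"Mhub %.3f"%Mz,"FxR %.3f"%(Mz-tau[2]))
E
python3 - <<'E'
from h import *
st()
im=grab_frame("side");crop(im,190,230,270,280,10,"pics/s7.png")
E
```

```text
t 7.2167 P [ 0.5085 -0.0201  0.0924] eul [3.1412 0.0004 2.0783] gw 0.0137
 tip r 0.0373 th 22.3 dz 0.0005 | bar dir th 22.0 griptheta 22.06 gripr 0.1443
 F [-0.1408 -0.4178 -2.3165] tool F [-0.2957 -0.3271  2.3165] tau [-0.0932  0.1952  0.0382] Mhub 0.081 FxR 0.043
```

View pics/s7.png

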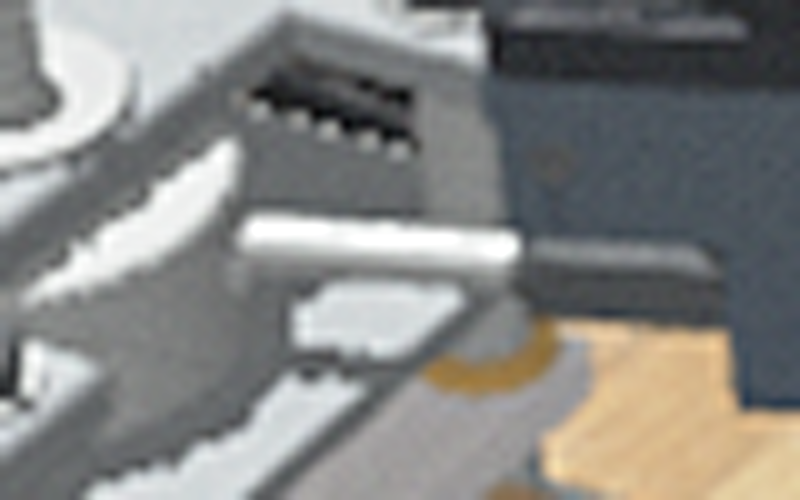

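Emit:
send_rows([
  [0,0,0.005,0,0,0,0],
  [0,0,0.01,0,0,0,0],
  [0,0,0.01,0,0,0,0],
])

```text
t: 7.52
ee_pos: [0.5131, -0.0175, 0.0922]
orientation: [3.141, 0.0, 2.078]
contact_force: [4.6, 1.8, -8.2]
grip_width: 0.0138
```

Run:
```python
from h import *
st()
```

```text
t 7.5167 P [ 0.5131 -0.0175  0.0922] eul [3.1407 0.0004 2.0782] gw 0.0138
 tip r 0.0321 th 22.2 dz 0.0003 | bar dir th 22.0 griptheta 22.03 gripr 0.1391
 F [ 4.6187  1.8263 -8.1567] tool F [-0.6449  4.9171  8.1612] tau [ 0.2236 -0.0943  0.0504] Mhub 0.141 FxR 0.091
```

Run:
```python
from h import *
im=grab_frame("side");crop(im,190,230,270,280,10,"pics/s8.png"); st()
im=grab_frame("top");crop(im,170,150,330,270,5,"pics/t8.png")
```

```text
t 7.5667 P [ 0.5131 -0.0176  0.0923] eul [3.1405 0.0006 2.0783] gw 0.0132
 tip r 0.0321 th 22.4 dz 0.0004 | bar dir th 22.0 griptheta 22.06 gripr 0.1391
 F [ 4.8613  2.4723 -7.0326] tool F [-0.1978  5.4426  7.0386] tau [ 0.0602 -0.1533 -0.0352] Mhub -0.006 FxR 0.029
```

View pics/s8.png

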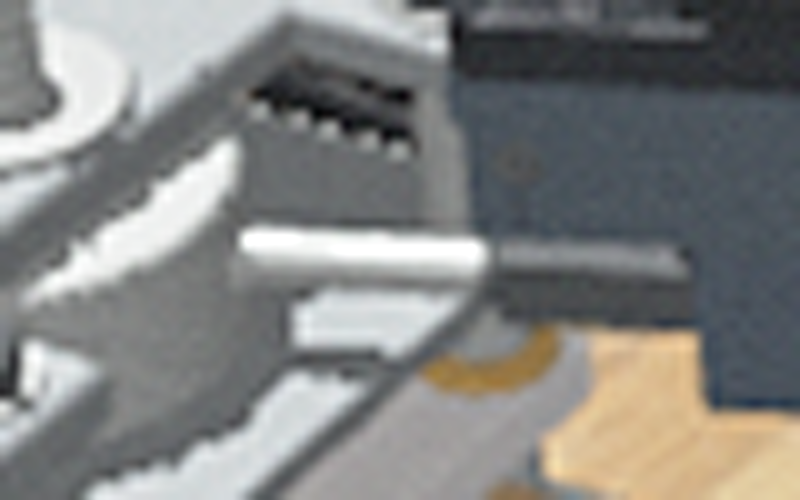

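View pics/t8.png

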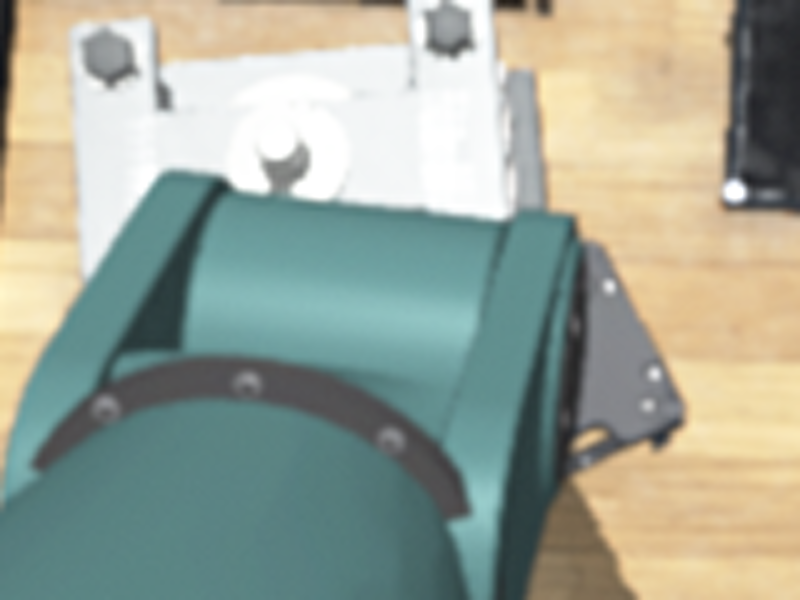

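The round end is now about 8 mm into the hole. The collar pressed the tip down about 2 mm, so the bar sits a bit high. I'll lower slightly and push on.

Emit:
send_rows([
  [0,0,0.0,0.003,0,0,0],
  [0,0,0.006,0.003,0,0,0],
  [0,0,0.012,0.003,0,0,0],
  [0,0,0.012,0.003,0,0,0],
])

```text
t: 7.95
ee_pos: [0.519, -0.0146, 0.091]
orientation: [3.14, 0.001, 2.078]
contact_force: [1.3, 0.5, -3.4]
grip_width: 0.0136
```

Run:
```python
from h import *
st()
```

```text
t 7.95 P [ 0.519  -0.0146  0.091 ] eul [3.14   0.001  2.0782] gw 0.0136
 tip r 0.0255 th 23.0 dz -0.0008 | bar dir th 22.0 griptheta 22.17 gripr 0.1325
 F [ 1.262   0.5392 -3.3932] tool F [-0.1388  1.3596  3.3955] tau [ 0.0322  0.0021 -0.0655] Mhub -0.046 FxR 0.019
```

Emit:
send_rows([
  [0,0,0.006,0.001,0,0,0],
  [0,0,0.012,0.001,0,0,0],
  [0,0,0.017,0.001,0,0,0],
  [0,0,0.017,0.001,0,0,0],
])

```text
t: 8.28
ee_pos: [0.527, -0.0101, 0.0906]
orientation: [3.14, 0.001, 2.079]
contact_force: [-0.4, 2.1, -2.5]
grip_width: 0.0136
```

Run:
```python
from h import *
st()
```

```text
t 8.2833 P [ 0.527  -0.0101  0.0906] eul [3.1395 0.0011 2.0786] gw 0.0136
 tip r 0.0163 th 23.5 dz -0.0011 | bar dir th 22.0 griptheta 22.19 gripr 0.1233
 F [-0.405   2.0693 -2.4856] tool F [2.0079 0.6472 2.4847] tau [0.4399 0.0101 0.1801] Mhub -0.067 FxR -0.247
```

Tip r ≈ 16 mm, so the bar is nearly home. Now I'll swing clockwise along the arc, 20° first, and read the moment.

Emit:
send_rows([
  [0,0.0086,0.0002,0,0,0,0.0698],
  [0,0.0172,0.0006,0,0,0,0.1396],
  [0,0.0258,0.0014,0,0,0,0.2094],
  [0,0.0343,0.0024,0,0,0,0.2793],
  [0,0.0428,0.0037,0,0,0,0.3491],
  [0,0.0513,0.0054,0,0,0,0.4189],
  [0,0.0597,0.0073,0,0,0,0.4887],
  [0,0.068,0.0096,0,0,0,0.5585],
])

```text
t: 8.95
ee_pos: [0.515, 0.021, 0.0908]
orientation: [3.139, 0.002, 1.796]
contact_force: [0.1, -16.5, -2.3]
grip_width: 0.0141
```

Run:
```python
from h import *
st()
im=grab_frame("side");crop(im,190,220,290,300,8,"pics/s9.png")
```

```text
t 8.95 P [0.515  0.021  0.0908] eul [3.1389 0.0017 1.7958] gw 0.0141
 tip r 0.0162 th 12.2 dz -0.0009 | bar dir th 5.8 griptheta 6.63 gripr 0.1231
 F [  0.0602 -16.5123  -2.3339] tool F [-16.1055  -3.6318   2.3517] tau [-2.7352 -0.0319 -1.3043] Mhub 0.672 FxR 1.976
```

View pics/s9.png

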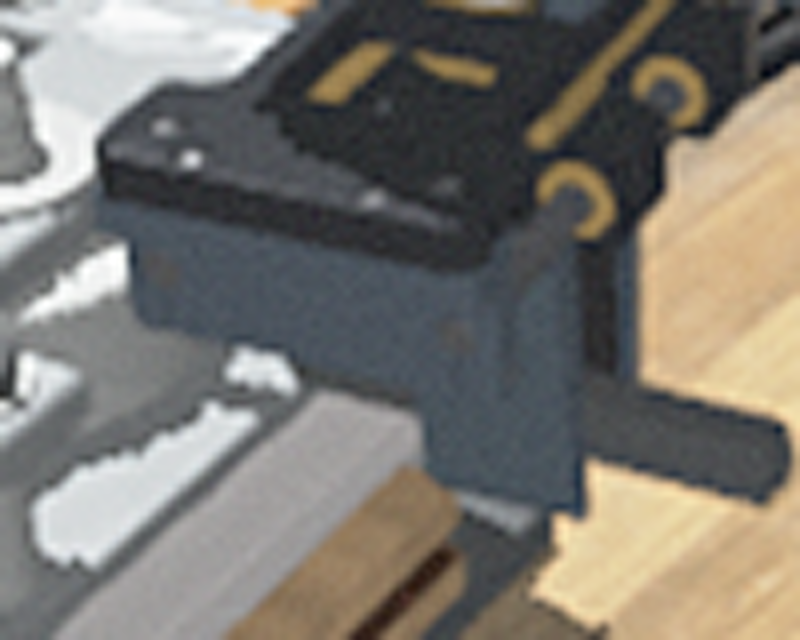

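The moment at the hub is 0.67 Nm, matching the free drag of 0.6. Swinging on.

Emit:
send_rows([
  [0,0.0086,0.0002,0,0,0,0.0698],
  [0,0.0172,0.0006,0,0,0,0.1396],
  [0,0.0258,0.0014,0,0,0,0.2094],
  [0,0.0343,0.0024,0,0,0,0.2793],
  [0,0.0428,0.0037,0,0,0,0.3491],
  [0,0.0513,0.0054,0,0,0,0.4189],
  [0,0.0597,0.0073,0,0,0,0.4887],
  [0,0.068,0.0096,0,0,0,0.5585],
  [0,0.0762,0.0121,0,0,0,0.6283],
  [0,0.0843,0.0149,0,0,0,0.6981],
  [0,0.0924,0.018,0,0,0,0.7679],
])

```text
t: 9.92
ee_pos: [0.5126, 0.0677, 0.0904]
orientation: [3.14, 0.002, 1.406]
contact_force: [-4.9, -13.8, 0.3]
grip_width: 0.0139
```

Run:
```python
from h import *
st()
```

```text
t 9.9167 P [0.5126 0.0677 0.0904] eul [3.1403 0.0018 1.4058] gw 0.0139
 tip r 0.0165 th 353.2 dz -0.0015 | bar dir th 343.4 griptheta -15.26 gripr 0.1233
 F [ -4.88   -13.7765   0.2675] tool F [-14.3914  -2.5506  -0.2444] tau [-2.3826  0.718  -1.1753] Mhub 0.592 FxR 1.767
```

Emit:
send_rows([
  [0,0.0086,0.0002,0,0,0,0.0698],
  [0,0.0172,0.0006,0,0,0,0.1396],
  [0,0.0258,0.0014,0,0,0,0.2094],
  [0,0.0343,0.0024,0,0,0,0.2793],
  [0,0.0428,0.0037,0,0,0,0.3491],
  [0,0.0513,0.0054,0,0,0,0.4189],
  [0,0.0597,0.0073,0,0,0,0.4887],
])

```text
t: 10.5
ee_pos: [0.5199, 0.0958, 0.09]
orientation: [-3.141, 0.003, 1.158]
contact_force: [-7.7, -11.3, 3.4]
grip_width: 0.0135
```

Run:
```python
from h import *
st()
```

```text
t 10.5 P [0.5199 0.0958 0.09  ] eul [-3.1414  0.0035  1.1584] gw 0.0135
 tip r 0.0169 th 343.5 dz -0.0020 | bar dir th 329.3 griptheta -28.80 gripr 0.1234
 F [ -7.679 -11.257   3.446] tool F [-13.4029  -2.5242  -3.3989] tau [-2.0745  0.917  -0.948 ] Mhub 0.693 FxR 1.641
```

Emit:
send_rows([
  [0,0.0086,0.0002,0,0,0,0.0698],
  [0,0.0172,0.0006,0,0,0,0.1396],
  [0,0.0258,0.0014,0,0,0,0.2094],
  [0,0.0343,0.0024,0,0,0,0.2793],
])

```text
t: 10.83
ee_pos: [0.527, 0.1106, 0.0898]
orientation: [-3.14, 0.005, 1.016]
contact_force: [-9.5, -6.8, 5.0]
grip_width: 0.0135
```

Run:
```python
from h import *
st()
```

```text
t 10.8333 P [0.527  0.1106 0.0898] eul [-3.1404  0.0054  1.0161] gw 0.0135
 tip r 0.0172 th 339.3 dz -0.0023 | bar dir th 321.1 griptheta -36.39 gripr 0.1234
 F [-9.4801 -6.8105  5.0335] tool F [-10.8092  -4.4778  -4.9702] tau [-1.455   0.9347 -0.5632] Mhub 0.742 FxR 1.306
```

Torque is 0.74 Nm and the bar is near −37°, close to the end of this opening. I'll unload, draw out and return to the next hole, about +25°.

Emit:
send_rows([
  [0,-0.004,0,-0.001,0,0,-0.05],
  [0,-0.004,-0.02,-0.002,0,0,-0.05],
  [0,-0.004,-0.06,-0.002,0,0,-0.05],
  [0,-0.004,-0.1,-0.002,0,0,-0.05],
  [0,-0.004,-0.1,-0.002,0,0,-0.05],
])

```text
t: 11.25
ee_pos: [0.4808, 0.1359, 0.0905]
orientation: [-3.139, 0.006, 1.042]
contact_force: [0.6, 0.2, -2.7]
grip_width: 0.0136
```

Run:
```python
from h import *
st()
p,y=bar_tcp(-4,.168); p[2]=.0915; print(rel(p,y))
im=grab_frame("side");crop(im,190,220,290,300,8,"pics/s10.png")
```

```text
t 11.25 P [0.4808 0.1359 0.0905] eul [-3.1389  0.0064  1.0417] gw 0.0136
 tip r 0.0691 th 325.6 dz -0.0018 | bar dir th 322.6 griptheta -36.25 gripr 0.1761
 F [ 0.6091  0.1862 -2.7276] tool F [0.4856 0.4391 2.7234] tau [-0.0401 -0.0121 -0.0123] Mhub -0.093 FxR -0.081
[-0.1779  0.0716 -0.0011 -0.0089  0.0108 -1.1664]
```

View pics/s10.png

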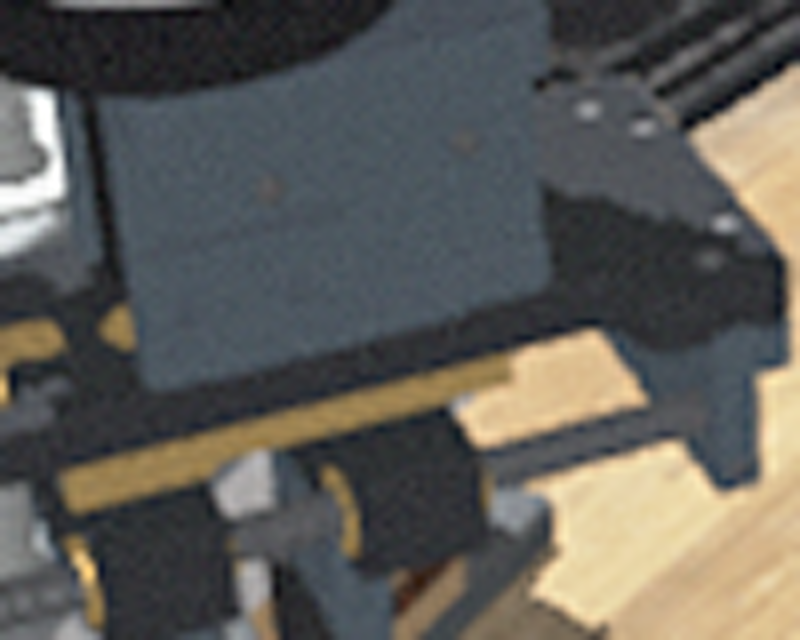

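The bar is free of the collar (force is only its weight). I'm returning to about +25°.

Run:
```python
from h import *
p,y=bar_tcp(-11,.172); p[2]=.0915; print(rel(p,y))
```

```text
[-0.147   0.0409 -0.0006 -0.0057  0.0102 -0.9211]
```

Emit:
send_rows([
  [0,-0.05,0.007,0,-0.0057,0.0102,-0.3],
  [0,-0.1,0.022,0,-0.0057,0.0102,-0.6],
  [0,-0.147,0.041,-0.001,-0.0057,0.0102,-0.9211],
  [0,-0.147,0.041,-0.001,-0.0057,0.0102,-0.9211],
  [0,-0.147,0.041,-0.001,-0.0057,0.0102,-0.9211],
])

```text
t: 11.72
ee_pos: [0.4638, 0.0607, 0.092]
orientation: [3.141, -0.0, 1.505]
contact_force: [0.8, -0.7, -1.9]
grip_width: 0.0136
```

Run:
```python
from h import *
st()
p,y=bar_tcp(10,.172); p[2]=.0915; print(rel(p,y))
p,y=bar_tcp(25,.172); p[2]=.0915; print(rel(p,y))
```

```text
t 11.7167 P [0.4638 0.0607 0.092 ] eul [ 3.1406 -0.0001  1.5049] gw 0.0136
 tip r 0.0641 th 349.8 dz 0.0001 | bar dir th 349.1 griptheta -10.61 gripr 0.1711
 F [ 0.8482 -0.7211 -1.8549] tool F [-0.6638  0.892   1.8557] tau [-0.007   0.0408 -0.0202] Mhub 0.094 FxR 0.114
[-0.121   0.0208  0.0011  0.002   0.0002 -0.7288]
[-0.2     0.0635  0.0011  0.002   0.0005 -1.2524]
```

Emit:
send_rows([
  [0,-0.04,0.003,0,0.002,0,-0.24],
  [0,-0.08,0.01,0,0.002,0,-0.48],
  [0,-0.121,0.021,0.001,0.002,0,-0.7288],
  [0,-0.148,0.033,0.001,0.002,0,-0.9],
  [0,-0.148,0.033,0.001,0.002,0,-0.9],
])

```text
t: 12.13
ee_pos: [0.4772, -0.0159, 0.0919]
orientation: [3.14, 0.001, 1.955]
contact_force: [-0.2, 0.4, -1.4]
grip_width: 0.0139
```

Run:
```python
from h import *
st()
p,y=bar_tcp(25,.172); p[2]=.0915; print(rel(p,y))
```

```text
t 12.1333 P [ 0.4772 -0.0159  0.0919] eul [3.1402 0.0011 1.9553] gw 0.0139
 tip r 0.0637 th 16.9 dz 0.0000 | bar dir th 14.9 griptheta 15.67 gripr 0.1707
 F [-0.1834  0.3861 -1.4282] tool F [ 0.4282 -0.0272  1.4277] tau [0.0065 0.0695 0.0163] Mhub -0.057 FxR -0.073
[-0.0558  0.0027  0.0009  0.0026  0.0024 -0.3514]
```

Emit:
send_rows([
  [0,-0.028,0.001,0,0.0026,0.0024,-0.17],
  [0,-0.0558,0.0027,0.001,0.0026,0.0024,-0.3514],
  [0,-0.0558,0.0027,0.001,0.0026,0.0024,-0.3514],
  [0,-0.0558,0.0027,0.001,0.0026,0.0024,-0.3514],
  [0,-0.0558,0.0027,0.001,0.0026,0.0024,-0.3514],
])

```text
t: 12.55
ee_pos: [0.4887, -0.0405, 0.0913]
orientation: [-3.141, -0.0, 2.127]
contact_force: [1.5, 0.4, -1.8]
grip_width: 0.0137
```

Run:
```python
from h import *
st()
im=grab_frame("side");crop(im,190,230,270,280,10,"pics/s11.png")
```

```text
t 12.55 P [ 0.4887 -0.0405  0.0913] eul [-3.1414 -0.0003  2.1266] gw 0.0137
 tip r 0.0648 th 24.8 dz -0.0007 | bar dir th 24.7 griptheta 24.78 gripr 0.1718
 F [ 1.5156  0.4314 -1.7712] tool F [-0.4337  1.5154  1.7707] tau [0.0639 0.0058 0.0065] Mhub 0.081 FxR 0.075
```

View pics/s11.png

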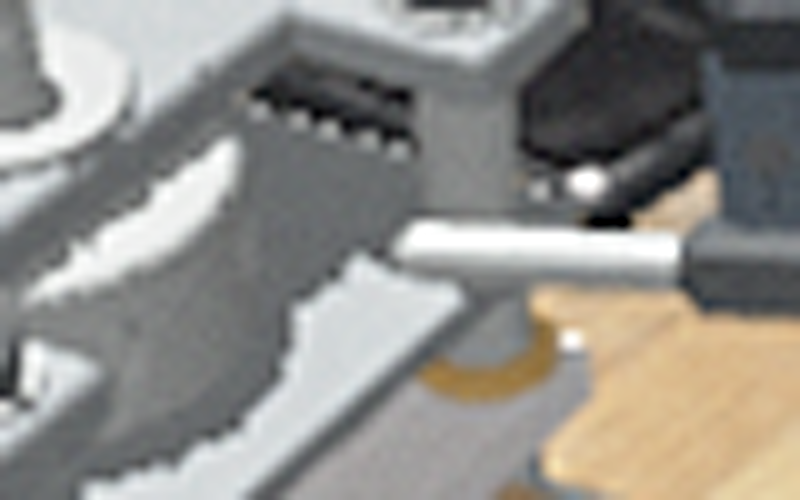

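Run:
```python
import cv2,numpy as np
o=[]
for f in("side0",):pass
a=cv2.imread("pics/s6.png")[120:330,150:300];b=cv2.imread("pics/s11.png")[120:330,150:300]
f=lambda x:cv2.resize(np.clip((cv2.cvtColor(x,cv2.COLOR_BGR2GRAY).astype(float)-80)*4,0,255).astype('uint8'),None,fx=2.6,fy=2.6)
cv2.imwrite("pics/cmp.png",np.hstack([f(a),f(b)]))
```

```text
(no output)
```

View pics/cmp.png

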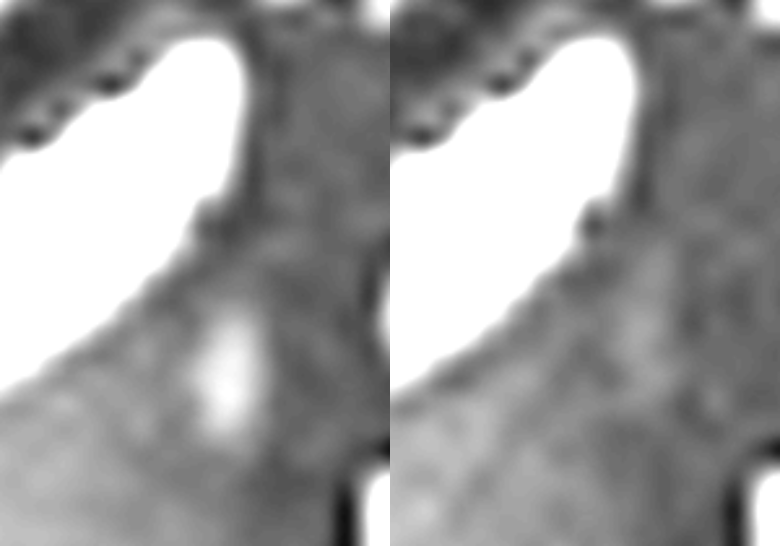

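The faint hole spot has moved by (+1.2, −2.3) px from where it was at 22°, so the next hole is at about 31°. I'll aim there.

Run:
```python
from h import *
p,y=bar_tcp(31,.157); p[2]=.0908; print(rel(p,y))
```

```text
[-0.0342  0.0315  0.001  -0.0005 -0.0006 -0.2158]
```

Emit:
send_rows([
  [0,-0.034,0.003,0.001,0,0,-0.2158],
  [0,-0.0342,0.02,0.001,0,0,-0.2158],
  [0,-0.0342,0.0315,0.001,0,0,-0.2158],
  [0,-0.0342,0.0315,0.001,0,0,-0.2158],
  [0,-0.0342,0.0315,0.001,0,0,-0.2158],
])

```text
t: 13.02
ee_pos: [0.5109, -0.0459, 0.0907]
orientation: [-3.141, -0.001, 2.234]
contact_force: [-0.4, -0.3, -1.9]
grip_width: 0.0137
```

Run:
```python
from h import *
st()
im=grab_frame("side");crop(im,190,230,270,280,10,"pics/s12.png")
```

```text
t 13.0167 P [ 0.5109 -0.0459  0.0907] eul [-3.1412 -0.0006  2.2343] gw 0.0137
 tip r 0.0497 th 30.3 dz -0.0013 | bar dir th 30.9 griptheta 30.73 gripr 0.1567
 F [-0.381  -0.2704 -1.9378] tool F [ 0.0205 -0.4659  1.938 ] tau [ 0.0505  0.0397 -0.0009] Mhub -0.004 FxR -0.003
```

View pics/s12.png

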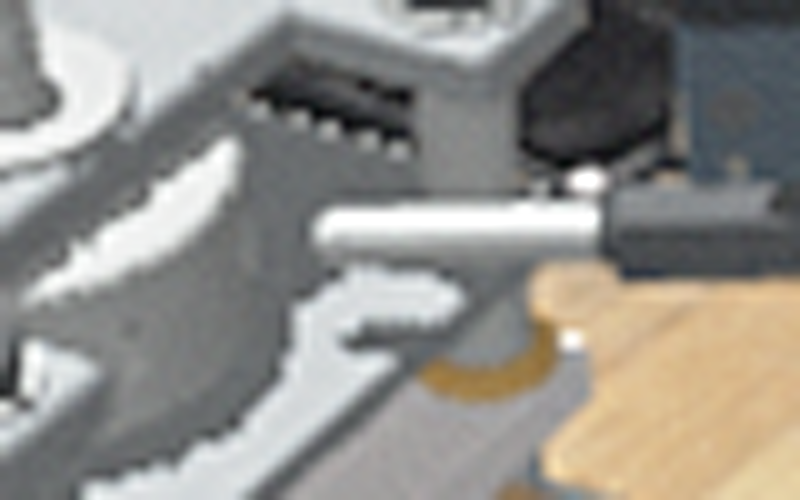

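The bar axis at the tip (row ~237, extending to ~241 at the collar) lines up with the spot at row 241. Pushing in.

Emit:
send_rows([
  [0,0,0.008,0,0,0,0],
  [0,0,0.016,0,0,0,0],
  [0,0,0.024,0,0,0,0],
  [0,0,0.032,0,0,0,0],
  [0,0,0.032,0,0,0,0],
])

```text
t: 13.48
ee_pos: [0.5242, -0.0359, 0.0909]
orientation: [3.141, 0.0, 2.235]
contact_force: [1.7, 0.0, -1.1]
grip_width: 0.0135
```

Run:
```python
from h import *
st()
```

```text
t 13.4833 P [ 0.5242 -0.0359  0.0909] eul [3.1413 0.     2.2346] gw 0.0135
 tip r 0.0330 th 30.5 dz -0.0011 | bar dir th 30.9 griptheta 30.84 gripr 0.1400
 F [ 1.6555  0.022  -1.0629] tool F [-1.0026  1.3173  1.0633] tau [-0.1037 -0.1523 -0.1761] Mhub -0.036 FxR 0.140
```

It is entering with almost no force, so I'll continue home.

Emit:
send_rows([
  [0,0,0.008,0,0,0,0],
  [0,0,0.016,0,0,0,0],
  [0,0,0.024,0,0,0,0],
  [0,0,0.033,0,0,0,0],
  [0,0,0.033,0,0,0,0],
])

```text
t: 13.9
ee_pos: [0.5383, -0.0254, 0.091]
orientation: [3.14, 0.001, 2.235]
contact_force: [4.1, 0.2, -3.2]
grip_width: 0.0138
```

Run:
```python
from h import *
st()
```

```text
t 13.9 P [ 0.5383 -0.0254  0.091 ] eul [3.1405 0.0007 2.2346] gw 0.0138
 tip r 0.0154 th 31.5 dz -0.0009 | bar dir th 30.9 griptheta 31.01 gripr 0.1224
 F [ 4.1175  0.2126 -3.2319] tool F [-2.3671  3.3705  3.2374] tau [-0.1062 -0.5294 -0.2073] Mhub 0.083 FxR 0.291
```

Home again, with about 51° turned so far. From here I'll use small steps and read the torque.

Emit:
send_rows([
  [0,0.0043,0,0,0,0,0.035],
  [0,0.0086,0.0002,0,0,0,0.0698],
  [0,0.0129,0.0004,0,0,0,0.105],
  [0,0.0172,0.0006,0,0,0,0.1396],
  [0,0.0215,0.001,0,0,0,0.175],
])

```text
t: 14.32
ee_pos: [0.5323, -0.0173, 0.0912]
orientation: [3.14, 0.002, 2.144]
contact_force: [2.9, -15.7, -3.2]
grip_width: 0.0139
```

Run:
```python
from h import *
st()
```

```text
t 14.3167 P [ 0.5323 -0.0173  0.0912] eul [3.14   0.002  2.1443] gw 0.0139
 tip r 0.0156 th 30.1 dz -0.0006 | bar dir th 25.8 griptheta 26.32 gripr 0.1225
 F [  2.9287 -15.7102  -3.1987] tool F [-14.7792  -6.0696   3.2182] tau [-2.6354 -0.3881 -1.2535] Mhub 0.551 FxR 1.804
```

Emit:
send_rows([
  [0,0.0043,0,0,0,0,0.035],
  [0,0.0086,0.0002,0,0,0,0.0698],
  [0,0.0129,0.0004,0,0,0,0.105],
])

```text
t: 14.57
ee_pos: [0.5293, -0.0126, 0.0914]
orientation: [3.139, 0.003, 2.089]
contact_force: [3.4, -15.1, -4.0]
grip_width: 0.0137
```

Run:
```python
from h import *
st()
```

```text
t 14.5667 P [ 0.5293 -0.0126  0.0914] eul [3.1394 0.0033 2.0888] gw 0.0137
 tip r 0.0157 th 31.4 dz -0.0004 | bar dir th 22.6 griptheta 23.70 gripr 0.1225
 F [  3.3959 -15.0943  -3.9858] tool F [-14.7824  -4.5325   4.0242] tau [-2.5828 -0.3803 -1.1808] Mhub 0.621 FxR 1.802
```

Emit:
send_rows([
  [0,0.0043,0,0,0,0,0.035],
  [0,0.0086,0.0002,0,0,0,0.0698],
  [0,0.0129,0.0004,0,0,0,0.105],
  [0,0.0172,0.0006,0,0,0,0.1396],
])

```text
t: 14.9
ee_pos: [0.5255, -0.0056, 0.0915]
orientation: [3.139, 0.004, 2.016]
contact_force: [3.9, -13.9, -4.4]
grip_width: 0.0133
```

Run:
```python
from h import *
st()
```

```text
t 14.9 P [ 0.5255 -0.0056  0.0915] eul [3.1389 0.0042 2.0163] gw 0.0133
 tip r 0.0158 th 30.6 dz -0.0002 | bar dir th 18.4 griptheta 19.99 gripr 0.1225
 F [  3.9401 -13.9234  -4.3916] tool F [-14.2438  -2.456    4.4445] tau [-2.3842 -0.2932 -1.0635] Mhub 0.675 FxR 1.739
```

Emit:
send_rows([
  [0,0.0043,0,0,0,0,0.035],
  [0,0.0086,0.0002,0,0,0,0.0698],
  [0,0.0129,0.0004,0,0,0,0.105],
  [0,0.0172,0.0006,0,0,0,0.1396],
])

```text
t: 15.23
ee_pos: [0.522, 0.0017, 0.0914]
orientation: [3.139, 0.005, 1.944]
contact_force: [3.0, -11.9, -3.9]
grip_width: 0.0135
```

Run:
```python
from h import *
st()
```

```text
t 15.2333 P [0.522  0.0017 0.0914] eul [3.1386 0.0047 1.9439] gw 0.0135
 tip r 0.0160 th 29.1 dz -0.0003 | bar dir th 14.3 griptheta 16.19 gripr 0.1226
 F [  3.0421 -11.9294  -3.947 ] tool F [-12.1988  -1.5271   4.0002] tau [-2.1111 -0.1401 -0.9081] Mhub 0.582 FxR 1.491
```

Emit:
send_rows([
  [0,0.0043,0,0,0,0,0.03],
  [0,0.0086,0.0002,0,0,0,0.06],
  [0,0.0129,0.0004,0,0,0,0.09],
  [0,0.0172,0.0006,0,0,0,0.12],
])

```text
t: 15.57
ee_pos: [0.519, 0.0093, 0.0913]
orientation: [3.139, 0.005, 1.881]
contact_force: [2.1, -13.2, -3.6]
grip_width: 0.0136
```

Run:
```python
from h import *
st()
```

```text
t 15.5667 P [0.519  0.0093 0.0913] eul [3.1386 0.0052 1.8814] gw 0.0136
 tip r 0.0160 th 23.8 dz -0.0004 | bar dir th 10.7 griptheta 12.39 gripr 0.1226
 F [  2.11   -13.2171  -3.6215] tool F [-13.2105  -2.0413   3.6844] tau [-2.3023 -0.1039 -1.0367] Mhub 0.577 FxR 1.614
```

Emit:
send_rows([
  [0,0.0043,0,0,0,0,0.03],
  [0,0.0086,0.0002,0,0,0,0.06],
  [0,0.0129,0.0004,0,0,0,0.09],
  [0,0.0172,0.0006,0,0,0,0.12],
])

```text
t: 15.9
ee_pos: [0.5165, 0.017, 0.0912]
orientation: [3.138, 0.006, 1.819]
contact_force: [2.8, -14.3, -2.3]
grip_width: 0.0138
```

Run:
```python
from h import *
st()
```

```text
t 15.9 P [0.5165 0.017  0.0912] eul [3.1384 0.0058 1.8187] gw 0.0138
 tip r 0.0159 th 18.8 dz -0.0004 | bar dir th 7.1 griptheta 8.61 gripr 0.1227
 F [  2.7732 -14.2866  -2.275 ] tool F [-14.517   -0.8246   2.3562] tau [-2.3241 -0.1168 -1.0775] Mhub 0.701 FxR 1.779
```

Emit:
send_rows([
  [0,0.0043,0,0,0,0,0.033],
  [0,0.0086,0.0002,0,0,0,0.066],
  [0,0.0129,0.0004,0,0,0,0.1],
  [0,0.0172,0.0006,0,0,0,0.132],
])

```text
t: 16.23
ee_pos: [0.5146, 0.0248, 0.0912]
orientation: [3.138, 0.006, 1.75]
contact_force: [2.3, -13.2, -3.6]
grip_width: 0.0133
```

Run:
```python
from h import *
st()
```

```text
t 16.2333 P [0.5146 0.0248 0.0912] eul [3.1381 0.0062 1.7499] gw 0.0133
 tip r 0.0160 th 16.1 dz -0.0005 | bar dir th 3.2 griptheta 4.84 gripr 0.1227
 F [  2.3189 -13.2052  -3.602 ] tool F [-13.3844  -0.0836   3.6849] tau [-2.2083 -0.1783 -1.035 ] Mhub 0.609 FxR 1.644
```

Emit:
send_rows([
  [0,0.0043,0,0,0,0,0.033],
  [0,0.0086,0.0002,0,0,0,0.066],
  [0,0.0129,0.0004,0,0,0,0.1],
])

```text
t: 16.48
ee_pos: [0.5135, 0.0307, 0.0911]
orientation: [3.138, 0.007, 1.697]
contact_force: [2.8, -11.5, -3.6]
grip_width: 0.0137
```

Run:
```python
from h import *
st()
```

```text
t 16.4833 P [0.5135 0.0307 0.0911] eul [3.138  0.0067 1.6974] gw 0.0137
 tip r 0.0162 th 14.7 dz -0.0006 | bar dir th 0.2 griptheta 2.05 gripr 0.1227
 F [  2.828  -11.5069  -3.5706] tool F [-11.7478   1.3399   3.6537] tau [-2.0853 -0.0859 -0.8848] Mhub 0.564 FxR 1.449
```

Emit:
send_rows([
  [0,0.0043,0,0,0,0,0.032],
  [0,0.0086,0.0002,0,0,0,0.064],
  [0,0.0129,0.0004,0,0,0,0.096],
  [0,0.0172,0.0006,0,0,0,0.128],
])

```text
t: 16.82
ee_pos: [0.5124, 0.0387, 0.0909]
orientation: [3.138, 0.007, 1.631]
contact_force: [1.0, -14.0, -2.5]
grip_width: 0.014
```

Run:
```python
from h import *
st()
```

```text
t 16.8167 P [0.5124 0.0387 0.0909] eul [3.1379 0.0072 1.6308] gw 0.014
 tip r 0.0162 th 11.2 dz -0.0007 | bar dir th 356.3 griptheta -1.72 gripr 0.1227
 F [  0.9553 -13.9771  -2.5352] tool F [-13.9907   0.1052   2.6359] tau [-2.2894 -0.1117 -0.9909] Mhub 0.728 FxR 1.719
```

Emit:
send_rows([
  [0,0.0043,0,0,0,0,0.032],
  [0,0.0086,0.0002,0,0,0,0.064],
  [0,0.0129,0.0004,0,0,0,0.096],
  [0,0.0172,0.0006,0,0,0,0.128],
])

```text
t: 17.15
ee_pos: [0.5119, 0.0466, 0.0908]
orientation: [3.138, 0.008, 1.564]
contact_force: [2.4, -13.5, -1.8]
grip_width: 0.0136
```

Run:
```python
from h import *
st()
```

```text
t 17.15 P [0.5119 0.0466 0.0908] eul [3.1379 0.0078 1.5644] gw 0.0136
 tip r 0.0163 th 8.1 dz -0.0008 | bar dir th 352.5 griptheta -5.43 gripr 0.1227
 F [  2.3509 -13.4595  -1.807 ] tool F [-13.4295   2.4304   1.9211] tau [-2.4958 -0.0844 -1.0007] Mhub 0.659 FxR 1.660
```

Emit:
send_rows([
  [0,0.0043,0,0,0,0,0.032],
  [0,0.0086,0.0002,0,0,0,0.064],
  [0,0.0129,0.0004,0,0,0,0.096],
  [0,0.0172,0.0006,0,0,0,0.128],
])

```text
t: 17.48
ee_pos: [0.5119, 0.0545, 0.0907]
orientation: [3.138, 0.009, 1.498]
contact_force: [1.2, -16.0, -2.0]
grip_width: 0.0137
```

Run:
```python
from h import *
st()
```

```text
t 17.4833 P [0.5119 0.0545 0.0907] eul [3.1378 0.0086 1.4977] gw 0.0137
 tip r 0.0164 th 5.5 dz -0.0009 | bar dir th 348.7 griptheta -9.09 gripr 0.1227
 F [  1.1622 -16.0426  -1.9521] tool F [-15.8976   2.3222   2.0975] tau [-2.6967 -0.1189 -1.0855] Mhub 0.878 FxR 1.963
```

Emit:
send_rows([
  [0,0.0043,0,0,0,0,0.032],
  [0,0.0086,0.0002,0,0,0,0.064],
  [0,0.0129,0.0004,0,0,0,0.096],
])

```text
t: 17.73
ee_pos: [0.5123, 0.0601, 0.0906]
orientation: [3.138, 0.01, 1.447]
contact_force: [-0.1, -15.0, -1.6]
grip_width: 0.0136
```

Run:
```python
from h import *
st()
```

```text
t 17.7333 P [0.5123 0.0601 0.0906] eul [3.1378 0.0096 1.4474] gw 0.0136
 tip r 0.0165 th 4.4 dz -0.0010 | bar dir th 345.8 griptheta -11.72 gripr 0.1227
 F [ -0.1346 -15.0283  -1.5534] tool F [-14.915    1.7102   1.7025] tau [-2.7134 -0.0549 -0.9732] Mhub 0.867 FxR 1.840
```

The torque is rising (0.87). Smaller steps now.

Emit:
send_rows([
  [0,0.0043,0,0,0,0,0.03],
  [0,0.0086,0.0002,0,0,0,0.06],
])

```text
t: 17.9
ee_pos: [0.5126, 0.0635, 0.0905]
orientation: [3.138, 0.011, 1.415]
contact_force: [0.6, -16.4, -1.3]
grip_width: 0.0137
```

Run:
```python
from h import *
st()
```

```text
t 17.9 P [0.5126 0.0635 0.0905] eul [3.1378 0.0106 1.415 ] gw 0.0137
 tip r 0.0167 th 4.4 dz -0.0011 | bar dir th 344.0 griptheta -13.32 gripr 0.1228
 F [  0.6461 -16.3933  -1.3283] tool F [-16.0794   3.177    1.5114] tau [-2.7581 -0.0674 -0.9154] Mhub 1.077 FxR 1.992
```

Emit:
send_rows([
  [0,0.0043,0,0,0,0,0.03],
  [0,0.0086,0.0002,0,0,0,0.06],
])

```text
t: 18.07
ee_pos: [0.513, 0.0669, 0.0904]
orientation: [3.138, 0.012, 1.383]
contact_force: [-0.2, -14.5, -0.9]
grip_width: 0.0135
```

Run:
```python
from h import *
st()
```

```text
t 18.0667 P [0.513  0.0669 0.0904] eul [3.1378 0.0118 1.3827] gw 0.0135
 tip r 0.0168 th 4.1 dz -0.0012 | bar dir th 342.1 griptheta -14.93 gripr 0.1228
 F [ -0.2095 -14.506   -0.8519] tool F [-14.2785   2.5021   1.0296] tau [-2.7407 -0.0551 -0.8592] Mhub 0.909 FxR 1.768
```

Emit:
send_rows([
  [0,0.0043,0,0,0,0,0.028],
  [0,0.0086,0.0002,0,0,0,0.056],
])

```text
t: 18.23
ee_pos: [0.5135, 0.0703, 0.0904]
orientation: [3.138, 0.013, 1.353]
contact_force: [-0.0, -16.8, 0.3]
grip_width: 0.0136
```

Run:
```python
from h import *
st()
```

```text
t 18.2333 P [0.5135 0.0703 0.0904] eul [3.1378 0.013  1.3526] gw 0.0136
 tip r 0.0169 th 3.4 dz -0.0012 | bar dir th 340.4 griptheta -16.50 gripr 0.1228
 F [ -0.0233 -16.7734   0.3311] tool F [-16.3839   3.6078  -0.1044] tau [-2.6923  0.0123 -0.8115] Mhub 1.221 FxR 2.032
```

Emit:
send_rows([
  [0,0.0043,0,0,0,0,0.028],
])

```text
t: 18.32
ee_pos: [0.5137, 0.0716, 0.0903]
orientation: [3.138, 0.014, 1.337]
contact_force: [1.3, -13.8, -0.2]
grip_width: 0.0136
```

Run:
```python
from h import *
st()
```

```text
t 18.3167 P [0.5137 0.0716 0.0903] eul [3.1377 0.0141 1.3369] gw 0.0136
 tip r 0.0172 th 4.2 dz -0.0013 | bar dir th 339.5 griptheta -17.15 gripr 0.1228
 F [  1.2969 -13.8373  -0.2474] tool F [-13.1549   4.4676   0.4507] tau [-2.3305 -0.3506 -0.4965] Mhub 1.149 FxR 1.645
```

Emit:
send_rows([
  [0,0.0043,0,0,0,0,0.025],
  [0,0.0075,0.0002,0,0,0,0.045],
])

```text
t: 18.48
ee_pos: [0.5143, 0.0745, 0.0903]
orientation: [3.138, 0.015, 1.313]
contact_force: [-1.1, -14.8, 1.0]
grip_width: 0.0133
```

Run:
```python
from h import *
st()
```

```text
t 18.4833 P [0.5143 0.0745 0.0903] eul [3.1377 0.0154 1.3126] gw 0.0133
 tip r 0.0171 th 3.0 dz -0.0013 | bar dir th 338.1 griptheta -18.53 gripr 0.1227
 F [ -1.0584 -14.7878   1.0102] tool F [-14.5817   2.7555  -0.7753] tau [-2.5958  0.0264 -0.6512] Mhub 1.153 FxR 1.805
```

Emit:
send_rows([
  [0,0.0035,0,0,0,0,0.02],
  [0,0.006,0.0001,0,0,0,0.035],
])

```text
t: 18.65
ee_pos: [0.5147, 0.0766, 0.0903]
orientation: [3.138, 0.017, 1.294]
contact_force: [-0.3, -14.9, 0.8]
grip_width: 0.0136
```

Run:
```python
from h import *
st()
```

```text
t 18.65 P [0.5147 0.0766 0.0903] eul [3.1376 0.0166 1.2936] gw 0.0136
 tip r 0.0172 th 2.4 dz -0.0013 | bar dir th 337.0 griptheta -19.54 gripr 0.1227
 F [ -0.2543 -14.906    0.7738] tool F [-14.4173   3.8374  -0.5187] tau [-2.5043 -0.0677 -0.5677] Mhub 1.225 FxR 1.793
```

The torque is 1.22 Nm, about 1.9 times the free value of about 0.64, so I stop here. I'll unload gently before drawing out.

Emit:
send_rows([
  [0,-0.002,0,0,0,0,-0.02],
  [0,-0.004,0,0,0,-0.02,-0.04],
  [0,-0.004,0,0,0,-0.02,-0.04],
])

```text
t: 18.9
ee_pos: [0.5141, 0.0742, 0.0904]
orientation: [3.138, 0.028, 1.313]
contact_force: [1.3, -9.8, -0.0]
grip_width: 0.0135
```

Run:
```python
from h import *
st()
```

```text
t 18.9 P [0.5141 0.0742 0.0904] eul [3.1379 0.0279 1.3135] gw 0.0135
 tip r 0.0173 th 3.5 dz -0.0012 | bar dir th 338.2 griptheta -18.38 gripr 0.1229
 F [ 1.2882 -9.8333 -0.0049] tool F [-9.178   3.7472  0.2751] tau [-1.5716 -0.2275 -0.301 ] Mhub 0.853 FxR 1.154
```

Emit:
send_rows([
  [0,-0.003,0,0,0,0.02,-0.02],
  [0,-0.005,0,0,0,0.04,-0.04],
  [0,-0.005,0,0,0,0.05,-0.04],
])

```text
t: 19.15
ee_pos: [0.5135, 0.0719, 0.0906]
orientation: [3.138, 0.002, 1.334]
contact_force: [2.7, 1.5, -2.2]
grip_width: 0.0139
```

Run:
```python
from h import *
st()
```

```text
t 19.15 P [0.5135 0.0719 0.0906] eul [3.1377 0.0023 1.334 ] gw 0.0139
 tip r 0.0175 th 4.2 dz -0.0010 | bar dir th 339.3 griptheta -17.25 gripr 0.1231
 F [ 2.7245  1.4559 -2.2185] tool F [2.0595 2.2983 2.2228] tau [ 0.3511 -0.3564  0.579 ] Mhub 0.344 FxR -0.235
```

Unloaded. Drawing out along the bar.

Emit:
send_rows([
  [0,0,-0.03,0,0,0,0],
  [0,0,-0.07,0,0,0,0],
  [0,0,-0.11,0,0,0,0],
  [0,0,-0.16,0,0,0,0],
  [0,0,-0.16,-0.05,0,0,0],
  [0,0,-0.16,-0.1,0,0,0],
])

```text
t: 19.65
ee_pos: [0.4327, 0.0909, 0.1397]
orientation: [-3.141, 0.004, 1.334]
contact_force: [1.2, -0.3, -1.4]
grip_width: 0.0134
```

Run:
```python
from h import *
st()
im=grab_frame("side");crop(im,120,180,320,330,4,"pics/s13.png")
print(rel([.46,-.13,.14],83.1))
```

```text
t 19.65 P [0.4327 0.0909 0.1397] eul [-3.1412  0.0039  1.3337] gw 0.0134
 tip r 0.0991 th 343.9 dz 0.0476 | bar dir th 339.3 griptheta -18.50 gripr 0.2059
 F [ 1.245  -0.3128 -1.3676] tool F [-0.0062  1.2841  1.3672] tau [ 0.0717  0.0372 -0.0065] Mhub 0.006 FxR 0.012
[-0.4192  0.15    0.0108  0.0123  0.0031 -0.2336]
```

View pics/s13.png

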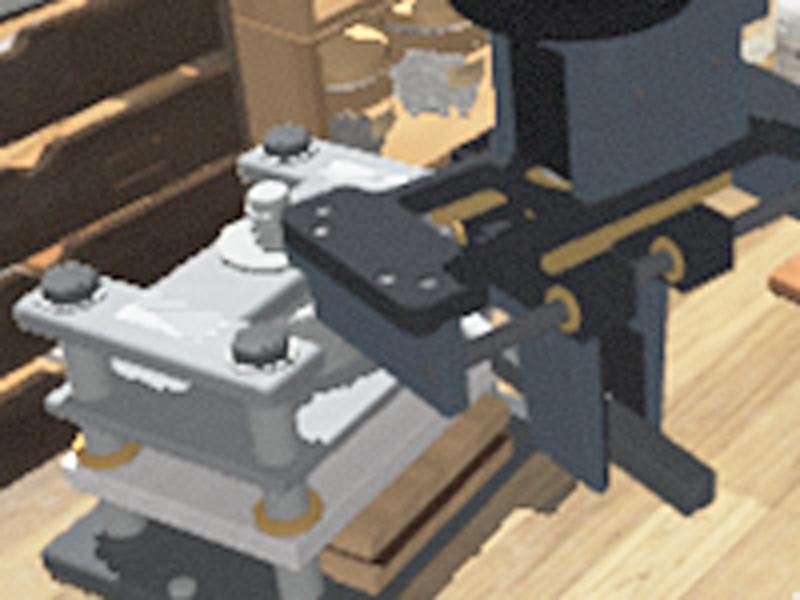

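The bar is out and the platen sits on the boards. Carrying the bar back over the rest.

Emit:
send_rows([
  [0,-0.08,0.03,-0.01,0.012,0.003,-0.06],
  [0,-0.16,0.06,-0.01,0.012,0.003,-0.12],
  [0,-0.24,0.09,-0.01,0.012,0.003,-0.18],
  [0,-0.32,0.12,-0.01,0.012,0.003,-0.2336],
  [0,-0.4192,0.15,-0.01,0.012,0.003,-0.2336],
  [0,-0.4192,0.15,-0.01,0.012,0.003,-0.2336],
  [0,-0.4192,0.15,-0.01,0.012,0.003,-0.2336],
])

```text
t: 20.28
ee_pos: [0.4601, -0.1328, 0.1504]
orientation: [3.141, 0.0, 1.446]
contact_force: [-0.1, 0.9, -2.0]
grip_width: 0.0139
```

Run:
```python
from h import *
print(RT()[0]['ee_pos']);print(rel([.4797,-.2357,.12],83.1))
```

```text
[ 0.4601 -0.1328  0.1504]
[-0.1992  0.0645  0.0609  0.001   0.0006 -0.0087]
```

Emit:
send_rows([
  [0,-0.07,0.02,0.0,0.001,0,-0.0087],
  [0,-0.14,0.045,0.03,0.001,0,-0.0087],
  [0,-0.1992,0.0645,0.0609,0.001,0,-0.0087],
  [0,-0.1992,0.0645,0.0609,0.001,0,-0.0087],
  [0,-0.1992,0.0645,0.0609,0.001,0,-0.0087],
  [0,-0.1992,0.0645,0.0609,0.001,0,-0.0087],
  [0,-0.1992,0.0645,0.0609,0.001,0,-0.0087],
])

```text
t: 20.87
ee_pos: [0.4796, -0.2346, 0.1202]
orientation: [-3.141, 0.0, 1.451]
contact_force: [1.6, 0.3, -1.4]
grip_width: 0.0135
```

Run:
```python
from h import *
st()
_,P,R=RT(); ty=R.as_matrix()[:,1]
for l in(.107,.055,-.055):
    print(l,(proj("side",P+[0,0,.0175]+l*ty)-[280,180]+.5)*6-.5)
im=grab_frame("side");crop(im,280,180,400,280,6,"pics/s14.png")
```

```text
t 20.8667 P [ 0.4796 -0.2346  0.1202] eul [-3.1415  0.0001  1.451 ] gw 0.0135
 tip r 0.3015 th 73.6 dz 0.0282 | bar dir th 346.0 griptheta 54.34 gripr 0.3242
 F [ 1.5832  0.2737 -1.4154] tool F [0.4611 1.5393 1.4151] tau [ 0.0141  0.0344 -0.0072] Mhub 0.401 FxR 0.408
0.107 [177.0015  48.9633]
0.055 [292.0637  90.4652]
-0.055 [560.3236 187.2241]
```

View pics/s14.png

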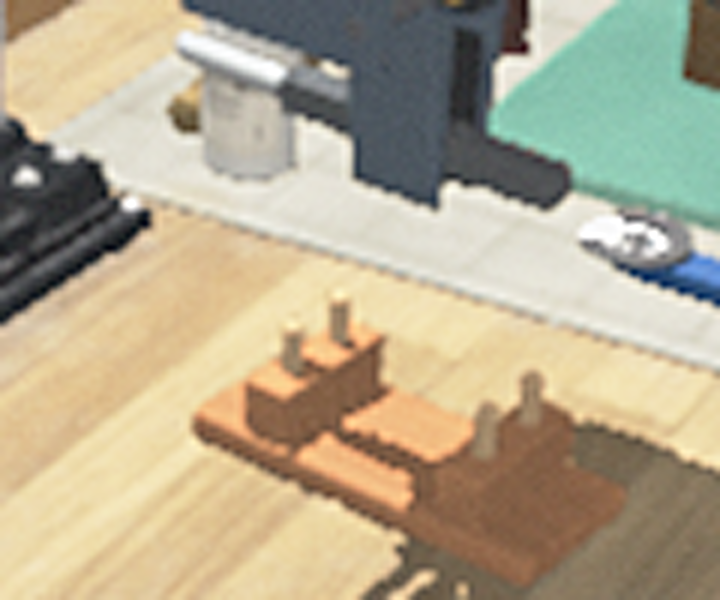

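The bar lies as it did at the grasp, with the tip within about 1 px of the prediction. Lowering to the recorded grasp pose.

Run:
```python
from h import *
print(rel([.4797,-.2357,.0245],83.1))
```

```text
[-0.0021  0.0001  0.1918  0.0006  0.0006  0.0018]
```

Emit:
send_rows([
  [0,-0.0021,0,0.04,0,0,0.0018],
  [0,-0.0021,0,0.08,0,0,0.0018],
  [0,-0.0021,0,0.11,0,0,0.0018],
  [0,-0.0021,0,0.12,0,0,0.0018],
  [0,-0.0021,0,0.12,0,0,0.0018],
])

```text
t: 21.33
ee_pos: [0.4792, -0.2347, 0.0598]
orientation: [-3.14, -0.0, 1.451]
contact_force: [-0.5, 0.4, -1.3]
grip_width: 0.0137
```

Run:
```python
from h import *
st()
im=grab_frame("side");crop(im,280,180,400,280,6,"pics/s15.png")
print(rel([.4797,-.2357,.0240],83.1))
```

```text
t 21.3333 P [ 0.4792 -0.2347  0.0598] eul [-3.1404 -0.0003  1.4512] gw 0.0137
 tip r 0.3017 th 73.5 dz -0.0323 | bar dir th 346.0 griptheta 54.28 gripr 0.3246
 F [-0.4873  0.4361 -1.2903] tool F [ 0.3745 -0.5343  1.2911] tau [ 0.0079  0.0239 -0.0175] Mhub -0.224 FxR -0.207
[-0.0011  0.0001  0.0734 -0.      0.0003  0.0013]
```

View pics/s15.png

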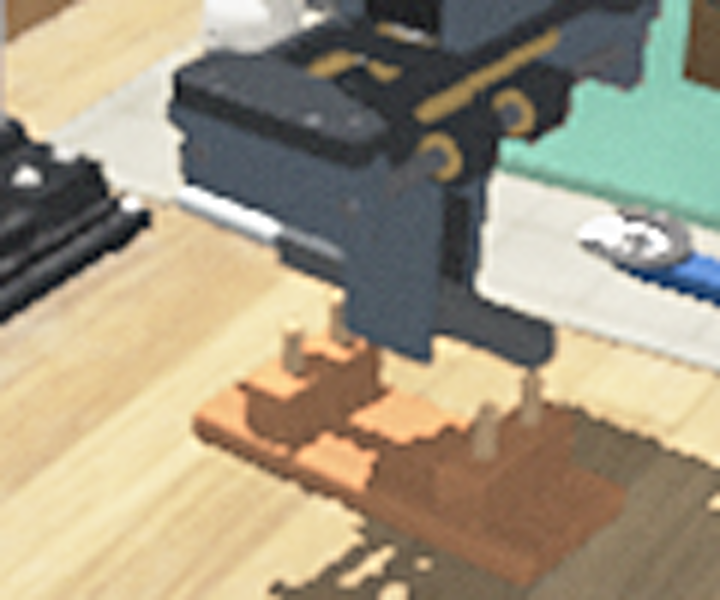

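The bar is centred over the dowel pairs. Lowering with a slight y correction.

Emit:
send_rows([
  [0,-0.0035,0,0.02,0,0,0],
  [0,-0.0035,0.001,0.04,0,0,0],
  [0,-0.0035,0.001,0.06,0,0,0],
  [0,-0.0035,0.001,0.07,0,0,0],
  [0,-0.0035,0.001,0.073,0,0,0],
  [0,-0.0035,0.001,0.073,0,0,0],
])

```text
t: 21.88
ee_pos: [0.4796, -0.2367, 0.0237]
orientation: [-3.14, -0.0, 1.451]
contact_force: [-1.8, 1.9, 2.3]
grip_width: 0.0139
```

Run:
```python
from h import *
st()
im=grab_frame("side");crop(im,280,180,400,280,6,"pics/s16.png")
```

```text
t 21.8833 P [ 0.4796 -0.2367  0.0237] eul [-3.14   -0.0005  1.4509] gw 0.0139
 tip r 0.3037 th 73.7 dz -0.0685 | bar dir th 346.0 griptheta 54.53 gripr 0.3261
 F [-1.7553  1.9465  2.282 ] tool F [ 1.7236 -1.9791 -2.2781] tau [ 0.2921  0.4936 -0.0318] Mhub -0.837 FxR -0.805
```

View pics/s16.png

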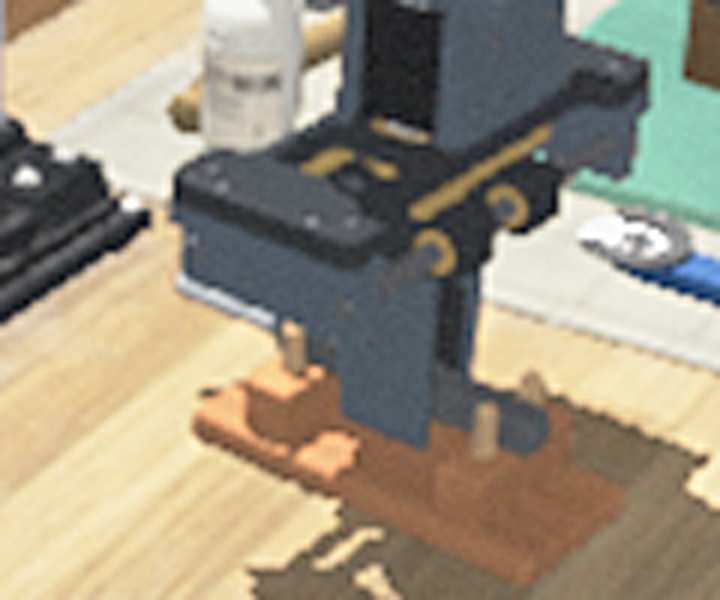

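The bar is resting on both blocks between the dowels (light upward contact). Releasing.

Emit:
send_rows([
  [0.6,0,0,0,0,0,0],
  [0.6,0,0,0,0,0,0],
  [0.6,0,0,0,0,0,0],
  [0.6,0,0,0,0,0,0],
  [0.6,0,0,0,0,0,0],
  [0.6,0,0,0,0,0,0],
  [0.6,0,0,0,0,0,0],
  [0.6,0,0,0,0,0,0],
  [0.6,0,0,0,0,0,0],
  [0.6,0,0,0,0,0,0],
])

```text
t: 22.77
ee_pos: [0.4797, -0.2367, 0.0238]
orientation: [-3.14, -0.0, 1.451]
contact_force: [0.1, -0.5, -0.3]
grip_width: 0.0545
```

Emit:
send_rows([
  [0.6,0,0,-0.04,0,0,0],
  [0.6,0,0,-0.1,0,0,0],
  [0.6,0,0,-0.17,0,0,0],
  [0.6,0,0,-0.25,0,0,0],
  [0.6,0,0,-0.32,0,0,0],
  [0.6,0,0,-0.4,0,0,0],
  [0.6,0,0,-0.4,0,0,0],
  [0.6,0,0,-0.4,0,0,0],
])

```text
t: 23.43
ee_pos: [0.481, -0.2374, 0.2261]
orientation: [3.139, 0.001, 1.451]
contact_force: [-0.7, 0.3, -0.4]
grip_width: 0.0552
```

Run:
```python
from h import *
st()
im=grab_frame("side");cv2.imwrite("pics/s17f.png",im[:,:,::-1]);crop(im,280,195,400,285,6,"pics/s17.png")
```

```text
t 23.4333 P [ 0.481  -0.2374  0.2261] eul [3.1386 0.0013 1.4509] gw 0.0552
 tip r 0.3041 th 73.9 dz 0.1344 | bar dir th 346.0 griptheta 54.79 gripr 0.3261
 F [-0.6995  0.252  -0.404 ] tool F [ 0.1671 -0.7258  0.4016] tau [ 0.0126  0.027  -0.0137] Mhub -0.254 FxR -0.240
```

View pics/s17.png

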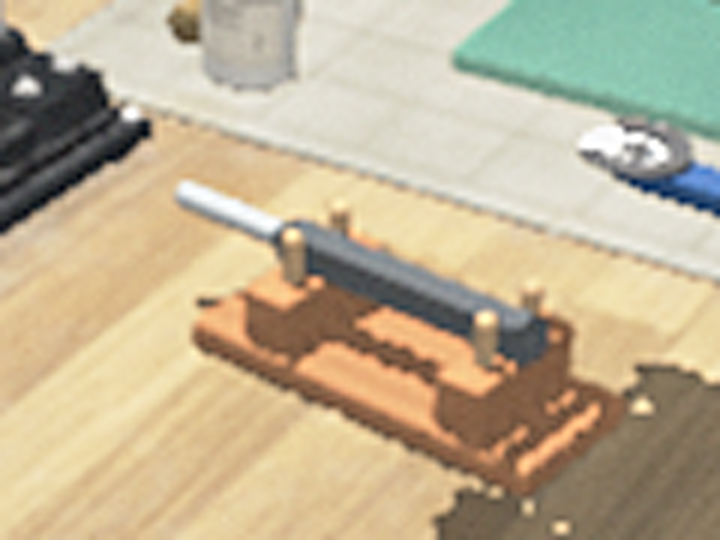

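View pics/s17f.png

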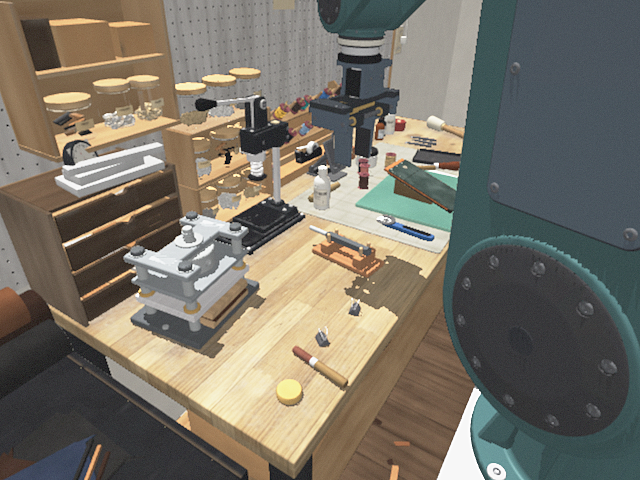

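The bar lies in its rest as at the start (tip at side pixel (310, 226), before (311, 227)). The gripper is clear and the bystanders haven't moved. Handing in.

```bash
python3 -c "
from bench import sign_off
print(sign_off())"
```

```text
the job is handed in; nothing more can be done
None
```

The press is nipped up and the bar is back in its rest. I handed the job in at about 23.5 s of the allowed 72 s; the hand-in gives no verdict.

- **Tightening:** It took two holes. The first swing ran about 50° with the collar free. The second went on until the platen bore down.
- **Torque:** From the wrist force and moment, the collar took about 0.64 Nm while running free. It rose to about 1.22 Nm at the stop, about 1.9 times. Single readings scattered by about ±0.1 Nm, so this comes from the trend of the last readings. The platen force itself was not measured directly.
- **Bar:** It was unloaded, drawn out and laid back between the dowels. In the last side picture its tip is within about 1 px of where it started, and the gripper was clear with only sensor noise on the force reading.
- **Other things on the bench:** In the last side picture the bottle, wax and clips look unmoved. I did not measure their positions.
- **Check that disagreed:** In the side view the bar's round end looked 2–4 mm higher than the arm's position said. On the first insertion the collar pressed it down by that much, with under 10 N. The second insertion went in with little force.

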